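Pack two brass pieces away in the lever-lid bin

TASK

Put the long brass bar with the knob and the round-ended brass tablet away in the lever-lid bin: press the lever down until its catch holds the lid up, then lay both pieces right way up and flat on the bin floor in the free room beside the two pieces already in there, without dropping them, so that nothing stands above the rim. Then press the catch's thumb tab so that the lid comes down fully shut. Leave the rest of the goods on the stall where they are.

Things in the scene. Friction and masses are not known exactly. Their poses are not given: they have to be found in the camera images.
- bin: Grey sheet-steel bin fixed to the table, 220 mm (its x) by 250 mm (its y), rim 83 mm above the table, walls 4 mm. Origin on the table under the centre of the box, z up; its -x side is the front (roughly towards the robot), the lid hinge runs along its +x edge, 118 mm behind the origin, 90 mm up. The shut lid's top is 92 mm up. Lever and catch are outside its -y wall.
- bin_in (a point): Centre of the bin's flat inner floor, 35 mm above the table; the floor is 212 mm (bin x) by 242 mm (bin y), 48 mm below the rim. The free room is on the -y side of the block and jar already in there.
- lid (a joint): Angle of the bin's lid (230 x 258 mm): 0 shut, about 1.7 (just past upright) when the catch holds, 2.0 with the lever fully down. Linked to the lever by a rod; raised it stands 320 mm above the table. A spring, its weight and a damper bring it down within 1 s when the catch lets go. A piece that stands above the rim keeps it from shutting.
- lever: The lid-lift lever, a steel bar along the bin's -y side. Origin at its pivot, 20 mm behind the bin's origin along the bin's x, at y = -140 mm, 65 mm up. Turns about the bin's y; full swing 0.40 rad, the front end going down. Its palm pad is 150 mm ahead of the pivot (towards the bin's front).
- lever_pad (a point): Centre of the top of the lever's rubber palm pad, 36 mm (bin x) by 70 mm (bin y), 185 mm from the bin's middle line. 105 mm above the table at rest, 45 mm fully down. It catches about 8 mm before the bottom stop and stays when let go. Takes about 10 N. The lid swings up 56 mm beside this point (bin y): keep a wide gripper body lengthwise along the bin's x.
- catch: The sprung steel hook in front of the lever's end that holds the lever down. Origin at its pivot, 142 mm ahead of the bin's origin, at bin y = -140 mm, 16 mm up. Its hook stands 76 mm high.
- catch_tab (a point): Centre of the top of the catch's thumb tab, a flat tongue 45 mm (bin x) by 34 mm (bin y) that juts forward from the hook; 50 mm above the table, 188 mm ahead of the bin's origin, at bin y = -140 mm. Pressed down about 7 mm it lets the lever go; full travel 18 mm; 2 to 6 N. It slides forward somewhat as it goes down, and springs back.
- bar: Long solid brass bar (paperweight), 150 mm (x) x 34 mm (y) x 26 mm, with a round knob 18 mm wide on the middle of its top (39 mm high in all), about 0.5 kg. Origin at the centre of its underside; x is its length, z up.
- tablet: Brass tablet lying flat, 110 mm (x) x 56 mm (y) x 26 mm thick, about 0.6 kg; its +x end is a half round of 28 mm radius, the other end square. Origin at the middle of its underside (55 mm from either end), z up.
- packed_block: Bronze block already in the bin, 70 mm (x) x 42 mm (y), 40 mm high, near the bin's +y wall in the front half. Origin at the centre of its underside.
- packed_jar: Round brass jar already in the bin, 44 mm wide, 42 mm high, near the bin's +y wall in the rear half. Origin at the centre of its underside.
- shortbar: Bystander, not part of the job: plain brass bar without a knob, 90 x 30 x 24 mm. Origin at the centre of its underside.
- hexbox: Bystander, not part of the job: bronze six-sided box with a pale metal lid, 80 mm across, 52 mm high. Origin at the centre of its underside.
- mirror: Bystander, not part of the job: dark bronze flat disc with a small loop on its edge, 92 mm wide, 8 mm thick. Origin at the centre of its underside.
- bell: Bystander, not part of the job: brass hand bell, 72 mm wide, 112 mm high. Origin at the centre of its underside.
- mortar: Bystander, not part of the job: open brass mortar, 84 mm wide, 62 mm high. Origin at the centre of its underside.
- padlock: Bystander, not part of the job: brass padlock lying flat, 92 x 46 x 18 mm. Origin at the centre of its underside.
- roundbox: Bystander, not part of the job: bronze round lidded box, 84 mm wide, 54 mm high. Origin at the centre of its underside.
- candlestick: Bystander, not part of the job: brass candlestick, 80 mm wide at the foot, 120 mm high. Origin at the centre of its underside.
Not all that is in view belongs to the job. What is shaped like the bar but white is not meant.

How it is judged:
By the outcome, as a careful person would: the job done as asked, in the order asked, and still so for the second after the job is handed in, with the robot touching nothing.
It also fails if it takes over 72 s, if anything falls off the work surface, if the arm or the gripper's body presses on something with over 40 N, if the wrist force passes 120 N, or if a joint passes its speed limit or range.

ROBOT

A 6-joint arm with a two-finger parallel gripper is mounted at the origin on the work surface. World frame = base frame: x ahead of the robot, y to its left, z up, the work surface at z = 0. Lengths are in m, angles in rad, forces in N, time in s.
With the tool pointing down it reaches from about 0.425 to 0.925 m from the base axis. Payload 12.5 kg.
Tool frame: the origin (TCP) lies on the centre line of the jaws, within the pads' length; the fingertips stand 14 mm ahead of it and the grasp point (between the pads) lies 5 mm behind it; x points along the fingers, y is the direction in which the jaws open and shut, and the axes are right-handed (so a half turn about x gives the same grasp; the last joint's range is limited). The gripper opens to 85 mm and grips with 20 to 120 N. Pads are 22 mm wide; open, the fingers measure 114 mm over their backs; the gripper's body (76 mm by 85 mm) begins 54 mm behind the grasp point. The pads swing forward as they close: fully open they stand 13 mm farther back than shut.
Start: joints at [1.099, 0.491, 1.559, -0, 1.092, -0.106], TCP at [0.224, 0.584, 0.245] pointing down, gripper open.
Joint ranges: [-3.1, 3.1], [-0.84, 2.19], [0.05, 2.79], [-1.13, 4.28], [0.06, 2.93], [-2.69, 2.69]. Speed limits (rad/s): [2.22, 2.22, 2.79, 3.14, 3.14, 3.14].

INTERFACE

Orientations are given as a 3x3 rotation matrix whose columns are the frame's x, y, z axes.
In Python, from station import arm gives the robot as it stands.
- The arm moves only by the tool send_rows, never from a script. Its argument "steps" is a list of rows, each a list of 6 numbers: the shift along the tool's x, y, z in m, then the turn, a rotation vector about the tool's x, y, z in rad. In form: [[tx, ty, tz, ax, ay, az], ...]. A call has exactly 10 rows; each row is the pose to reach, as a shift and turn from the pose commanded when the call began, along the tool's axes at that moment; what a row does not reach only later rows make up. A row lasts 1/10 s, in which the tool goes at most 50 mm and 8.59 degrees, less where a joint would pass 70% of its speed; a pose out of reach is approached as far as the arm can. A call with a gripper value outside its range is refused whole. "gripper" is the opening, from 0 (shut) to 1 (fully open), set as the call begins (left out, the last holds). The fingers move at their own pace and stop on an object; "force" is the grip in N (left out, the last holds). Time passes only in rows, so rows that repeat a pose let the fingers close, or fill a call up. It gives the time, the measured TCP pose, the force and the opening at its end, in the units of the state.
- arm.sense(): the state, without advancing time (a new reading comes with each control period).
- arm.get_image(name): name is "scene" or "top"; returns a dict with "frame" (400x640x3 uint8, red, green, blue), "camera_matrix" (3x3 intrinsics, pixels), "k1" (the pictures are not rectified: a ray, as slopes to the right and down, at radius r is drawn at 1 + k1 r^2 times it, then the intrinsics apply), "origin" and "attitude" of the camera in the world. Camera axes: x right, y down, z forward; pixel columns grow to the right and rows downward; lengths in m; the calibration is good to about 2 mm. A picture is of the moment at which its call begins. There is no depth.
- arm.close_job(): hands the job in, once; it reports no verdict.
Trained networks look in the newest picture that a camera, given by its name, has taken for a name from the list of things; names that differ only in an ending like _2 or _b are one class to them, and where a whole thing is asked for, a point or a joint stands for the part that bears it (a point fixed in the world has none). Each returns a list of dicts, best first, with "score" (0 to 1); they miss things now and then, are a little off and sometimes report something else, mostly with a low value. They report only what shows in the picture. A call takes as long as a camera call. They do not tell look-alikes from the thing itself.
- arm.masks_of(camera, name): "region" (400x640 bool, what is visible of it) and "bbox" ([left, top, right, bottom] in pixels, round what is visible of it).
- arm.place_of(camera, name): "location" ([column, row] in pixels: a listed point, or the origin of a listed thing).
The state is a dict: "time_s": time; "joint_positions": joint angles; "joint_velocities": joint speeds; "joint_torque": joint torques, N m; "eef_pos": TCP position; "tcp_rot": TCP orientation; "ft_force": force on the tool from outside, world axes, zero at the start; "wrist_torque": the same for the moment, N m; "finger_gap": finger opening in m.
Only numpy, scipy, OpenCV 4.12 (cv2) and the standard library are available. Lean on these libraries where they do the work, as an engineer would, in place of code of your own. Each camera call takes 0.05 s, during which the arm holds its last target.

## Working session

There is one attempt and no reset: what is moved stays moved. The work goes in short steps, Python scripts to look and compute and a tool call to move; the robot and the scene stay as the last step left them, time stands still between calls to the robot, and variables do not carry over. Pictures are saved under pics/ and viewed, and the job is handed in when it is done.

Besides the shell and the picture viewer there is one more tool, called as name(argument=value, ...) on one line, values as JSON. send_rows: Moves the arm, as the interface text tells. Its arguments: {"type":"object","properties":{"steps":{"type":"array","items":{"type":"array","items":{"type":"number"}}},"gripper":{"type":"number"},"force":{"type":"number"}},"required":["steps"]}

```bash
ls; mkdir -p pics; python3 - <<'E'
from station import arm
import cv2,numpy as np
for n in ("scene","top"):
    d=arm.get_image(n)
    cv2.imwrite(f"pics/{n}0.png",d["frame"][:,:,::-1])
    print(n,d["camera_matrix"],d["k1"],d["origin"],d["attitude"])
s=arm.sense()
print({k:np.round(v,3).tolist() for k,v in s.items()})
E
```

```text
pics
scene [[403.28870585   0.         328.74740324]
 [  0.         403.28870585 195.23430393]
 [  0.           0.           1.        ]] -0.10197644682060984 [ 1.0231204  -0.77143908  0.85757046] [[ 0.83919204  0.3634207  -0.40457646]
 [ 0.54362124 -0.53970846  0.64279913]
 [ 0.01525317 -0.75936827 -0.65048226]]
top [[443.64381428   0.         311.6542648 ]
 [  0.         443.64381428 198.35373839]
 [  0.           0.           1.        ]] -0.05069905602589587 [ 0.34718283 -0.03958965  1.38592851] [[-0.00785522 -0.98755413  0.15708321]
 [-0.99996479  0.00729386 -0.00414978]
 [ 0.00295239 -0.15711028 -0.98757665]]
{'time_s': 0.1, 'joint_positions': [1.099, 0.491, 1.559, 0.0, 1.092, -0.106], 'joint_velocities': [-0.001, -0.003, -0.0, -0.002, 0.002, -0.001], 'joint_torque': [0.002, -61.944, -26.203, -0.0, 0.003, -0.0], 'eef_pos': [0.223, 0.583, 0.245], 'tcp_rot': [[-0.0, 0.358, 0.934], [-0.001, 0.934, -0.358], [-1.0, -0.001, -0.0]], 'ft_force': [-0.774, 1.024, -0.055], 'wrist_torque': [0.031, -0.017, 0.019], 'finger_gap': 0.085}
```

View pics/scene0.png

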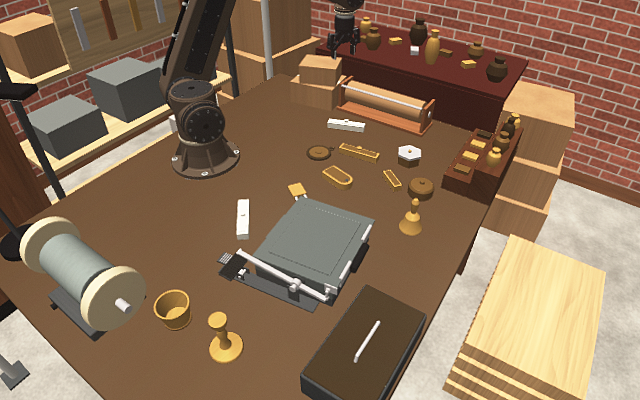

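View pics/top0.png

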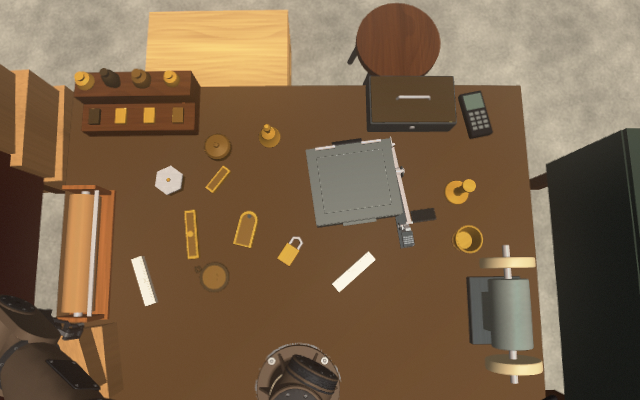

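The top picture shows the brass knob bar at (191,234), the tablet at (246,229), the plain shortbar at (218,179), two white bar look-alikes at (144,281) and (354,272), and the bin at (355,180) with its lever at (403,190) and catch at (406,233). The brass bar with the knob at (191,234) fits the description, so I'm checking it in an enlarged crop.

```bash
cat > h.py <<'E'
import numpy as np, cv2
from scipy.optimize import least_squares
from station import arm
def cam(d):
    return d["camera_matrix"],d["k1"],np.array(d["origin"]),np.array(d["attitude"])
def proj(d,P):
    K,k,o,R=cam(d); P=np.atleast_2d(P); c=(P-o)@R
    s=c[:,:2]/c[:,2:]; r2=(s**2).sum(1,keepdims=True); s=s*(1+k*r2)
    return s*[K[0,0],K[1,1]]+[K[0,2],K[1,2]]
def unproj(d,uv,z):
    K,k,o,R=cam(d); uv=np.atleast_2d(uv).astype(float)
    t=(uv-[K[0,2],K[1,2]])/[K[0,0],K[1,1]]; s=t.copy()
    for _ in range(20): s=t/(1+k*(s**2).sum(1,keepdims=True))
    r=np.c_[s,np.ones(len(s))]@R.T
    return o+r*((z-o[2])/r[:,2])[:,None]
def save(d,n,box=None,sc=1,pts=()):
    im=d["frame"][:,:,::-1].copy()
    x0=y0=0
    if box: x0,y0,x1,y1=box; im=im[y0:y1,x0:x1]
    im=cv2.resize(im,None,fx=sc,fy=sc,interpolation=cv2.INTER_CUBIC)
    for p in pts: cv2.circle(im,(int((p[0]+.5-x0)*sc),int((p[1]+.5-y0)*sc)),2,(0,255,0),-1)
    cv2.imwrite("pics/"+n,im)
E
python3 - <<'E'
from h import *
import pickle
D={n:arm.get_image(n) for n in("scene","top")}
M={}
for n in D:
    for t in ("bar","tablet","bin","lever","catch","shortbar","padlock","hexbox"):
        for m in arm.masks_of(n,t)[:3]:
            print(n,t,round(m["score"],2),m["bbox"],m["region"].sum()); M.setdefault((n,t),[]).append(m)
    for t in ("bar","tablet","bin","lever_pad","catch_tab","bin_in","catch","lever"):
        for m in arm.place_of(n,t)[:3]: print(n,"P",t,round(m["score"],2),np.round(m["location"],1))
pickle.dump((D,M),open("d0.pkl","wb"))
save(D["top"],"c1.png",(110,150,310,310),4)
save(D["top"],"c2.png",(290,120,450,260),4)
E
```

```text
scene bar 0.87 [237.2, 197.1, 251.8, 240.0] 486
scene bar 0.86 [326.6, 118.4, 363.5, 131.7] 354
scene bar 0.7 [337.6, 143.1, 378.0, 164.6] 420
scene tablet 0.62 [324.1, 164.7, 351.4, 190.6] 447
scene tablet 0.27 [380.0, 168.6, 399.7, 193.5] 262
scene bin 0.84 [215.9, 195.9, 375.9, 313.6] 10248
scene lever 0.64 [219.3, 247.0, 329.1, 301.4] 1028
scene catch 0.7 [218.8, 251.5, 240.8, 269.5] 108
scene shortbar 0.81 [383.9, 169.0, 403.6, 191.0] 249
scene shortbar 0.17 [155.4, 289.4, 193.3, 331.8] 1118
scene padlock 0.56 [285.7, 180.9, 306.5, 204.9] 206
scene padlock 0.16 [407.9, 178.2, 433.8, 203.6] 509
scene hexbox 0.79 [401.1, 147.3, 421.5, 168.4] 418
scene P bar 0.95 [243.7 220. ]
scene P bar 0.85 [343.4 127.1]
scene P bar 0.73 [358.1 156.6]
scene P tablet 0.63 [336.1 182. ]
scene P bin 0.76 [314.9 255.9]
scene P lever_pad 0.64 [234.5 265.1]
scene P catch_tab 0.65 [226.8 258.9]
scene P lever 0.81 [295.2 284.3]
scene P lever 0.63 [317.7 256.3]
top bar 0.9 [134.1, 256.4, 157.7, 307.7] 701
top bar 0.74 [184.8, 209.2, 198.9, 259.8] 624
top bar 0.69 [333.0, 253.1, 374.0, 289.7] 551
top tabl
[... 207 characters left out ...]
6.6, 415.0, 248.2] 238
top catch 0.48 [401.9, 224.5, 413.8, 247.1] 256
top shortbar 0.63 [203.8, 166.3, 231.2, 191.7] 345
top shortbar 0.38 [305.5, 136.8, 436.0, 250.0] 8227
top shortbar 0.38 [393.1, 149.3, 434.4, 223.6] 710
top padlock 0.78 [277.8, 235.1, 301.1, 265.5] 310
top hexbox 0.73 [152.5, 168.4, 183.4, 195.7] 626
top P bar 0.68 [195.2 234. ]
top P bar 0.63 [355.  270.4]
top P bar 0.59 [147.1 279.8]
top P tablet 0.56 [247.  225.8]
top P tablet 0.16 [219.1 149. ]
top P bin 0.8 [349.9 185.6]
top P lever_pad 0.89 [422.8 213.2]
top P catch_tab 0.72 [408.  239.3]
top P catch_tab 0.51 [195.2 235.3]
top P catch 0.49 [404.3 228.3]
top P lever 0.74 [406.9 240.7]
top P lever 0.56 [397.8 169.2]
```

View pics/c1.png

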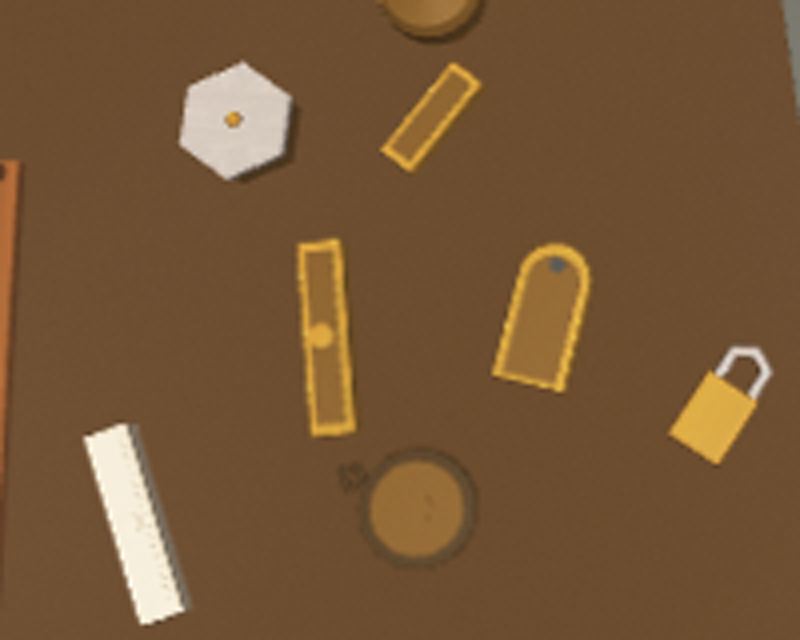

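View pics/c2.png

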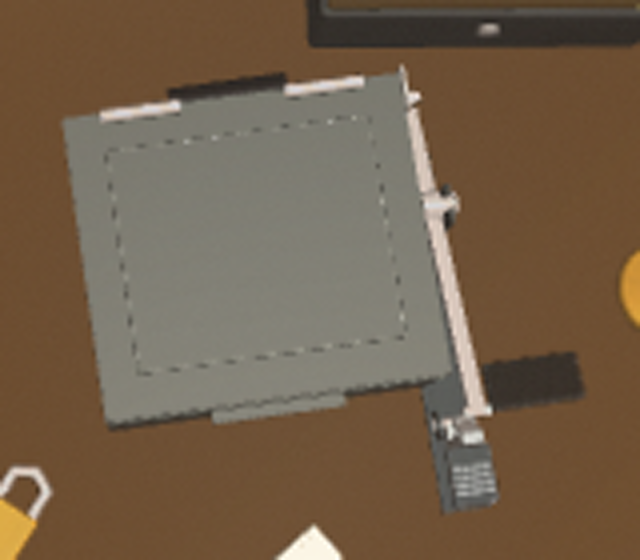

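```bash
cat > fit.py <<'E'
from h import *
from scipy.optimize import minimize
S=4
def pieces(name):
    if name=="bar":
        a=np.array([[sx*.075,sy*.017] for sx in(-1,1) for sy in(-1,1)]);h=.026
    elif name=="shortbar":
        a=np.array([[sx*.045,sy*.015] for sx in(-1,1) for sy in(-1,1)]);h=.024
    else:
        th=np.linspace(-np.pi/2,np.pi/2,25)
        a=np.r_[[[-.055,-.028],[-.055,.028]],np.c_[.027+.028*np.cos(th),.028*np.sin(th)]];h=.026
    return np.r_[np.c_[a,np.zeros(len(a))],np.c_[a,np.full(len(a),h)]]
def place(P,q,z=0):
    c,s=np.cos(q[2]),np.sin(q[2])
    return np.c_[P[:,0]*c-P[:,1]*s+q[0],P[:,0]*s+P[:,1]*c+q[1],P[:,2]+z]
def brass(d,bbox,pad=5):
    x0,y0,x1,y1=[int(v) for v in(bbox[0]-pad,bbox[1]-pad,bbox[2]+pad,bbox[3]+pad)]
    im=cv2.resize(d["frame"][y0:y1,x0:x1],None,fx=S,fy=S,interpolation=cv2.INTER_CUBIC)
    b=im.astype(int); m=((b[...,0]-b[...,2]>75)&(b[...,0]>140)).astype(np.uint8)
    n,l,st,_=cv2.connectedComponentsWithStats(m)
    k=1+np.argmax(st[1:,4]); 
    pts=np.argwhere(l==k)[:,::-1].astype(np.int32)
    hull=cv2.convexHull(pts); out=np.zeros_like(m); cv2.fillConvexPoly(out,hull,1)
    return out,(x0,y0)
def sil(d,Pw,shape,off):
    uv=((proj(d,Pw)-off+.5)*S-.5)
    out=np.zeros(shape,np.uint8)
    h=cv2.convexHull(uv.astype(np.float32))
    cv2.fillConvexPoly(out,np.round(h*16).astype(np.int32),1,shift=4); return out
def fit(name,obs,q0,z=0):
    P=pieces(name)
    def c(q):
        q=np.array(q)/[10,10,1]
        e=0
        for d,m,off in obs:
            s=sil(d,place(P,q,z),m.shape,np.array(off)); e+=1-(s&m).sum()/max(1,(s|m).sum())
        return e
    r=minimize(c,np.array(q0)*[10,10,1],method="Nelder-Mead",options=dict(initial_simplex=np.array([np.array(q0)*[10,10,1]+v for v in([0,0,0],[.1,0,0],[0,.1,0],[0,0,.1])]),maxiter=400))
    return r.x/[10,10,1],r.fun
E
cat > f0.py <<'E'
from fit import *
import pickle
D,M=pickle.load(open("d0.pkl","rb"))
bb={("bar","top"):[184.8,209,199,260],("bar","scene"):[337.6,143,378,164.6],("tablet","top"):[230.8,207,262,249],("tablet","scene"):[324,164.7,351.4,190.6],("shortbar","top"):[203,166,231,192],("shortbar","scene"):[383,169,403,191]}
for n,q0 in(("bar",(0.25,.35,0)),("tablet",(.25,.2,-.2)),("shortbar",(.4,.3,-.6))):
    u=np.array(bb[n,"top"]); q0=(*unproj(D["top"],[(u[0]+u[2])/2,(u[1]+u[3])/2],.013)[0,:2],q0[2])
    o={c:(D[c],*brass(D[c],bb[n,c])) for c in("top","scene")}
    for k in(["top"],["scene"],["top","scene"]): 
        q,e=fit(n,[o[c] for c in k],q0); print(n,k,np.round(q,4),round(e,3))
    pt=proj(D["top"],place(pieces(n),q)); save(D["top"],f"fit_{n}.png",(110,150,310,310),4,pt)
# bin
u=np.array([(62,122),(402,72),(455,378),(108,420)])/4+[290,120]-.5
L=np.array([[.118,.129,.092],[.118,-.129,.092],[-.112,-.129,.092],[-.112,.129,.092]])
r=least_squares(lambda q:(proj(D["top"],place(L,q))-u).ravel(),(.6,-.1,.1)); q=r.x
print("bin",np.round(q,4),np.round(r.fun,1))
pts=np.array([[-.13,-.185,.105],[-.188,-.14,.05],[-.142,-.14,.016]])
W=place(pts,q); print(np.round(W,3)); 
for c in D:
  print(c,np.round(proj(D[c],W),1).tolist())
  pp=np.r_[proj(D[c],W),proj(D[c],place(L,q))]
  save(D[c],f"bin_{c}.png",(290,120,450,260) if c=="top" else (200,180,400,330),4,pp)
print(np.round(unproj(D["top"],[422.8,213.2],.105),3),np.round(unproj(D["top"],[408,239.3],.05),3))
E
python3 f0.py
```

```text
bar ['top'] [0.4565 0.329  0.1079] 0.102
bar ['scene'] [0.4469 0.3479 0.0103] 0.314
bar ['top', 'scene'] [0.4564 0.3321 0.1076] 0.485
tablet ['top'] [ 0.4729  0.1591 -0.2484] 0.028
tablet ['scene'] [ 0.4671  0.1752 -0.2629] 0.267
tablet ['top', 'scene'] [ 0.4729  0.1596 -0.2427] 0.318
shortbar ['top'] [ 0.6311  0.2535 -0.6336] 0.124
shortbar ['scene'] [ 0.6241  0.2661 -0.7015] 0.327
shortbar ['top', 'scene'] [ 0.6303  0.2528 -0.6779] 0.471
bin [ 0.6015 -0.1712  0.132 ] [ 0.5 -0.4 -0.1  0.8 -0.3 -1.  -0.2  0.7]
[[ 0.497 -0.372  0.105]
 [ 0.434 -0.335  0.05 ]
 [ 0.479 -0.329  0.016]]
scene [[230.6, 263.7], [225.6, 257.7], [241.9, 272.1]]
top [[423.8, 215.8], [408.0, 239.0], [403.1, 225.0]]
[[ 0.505 -0.369  0.105]] [[ 0.433 -0.335  0.05 ]]
```

```bash
cat > f1.py <<'E'
from fit import *
import pickle
D,M=pickle.load(open("d0.pkl","rb"))
def netm(m,pad=6):
    b=m["bbox"]; x0,y0,x1,y1=[int(v) for v in(b[0]-pad,b[1]-pad,b[2]+pad,b[3]+pad)]
    r=cv2.resize(m["region"][y0:y1,x0:x1].astype(np.float32),None,fx=S,fy=S,interpolation=cv2.INTER_CUBIC)
    return (r>.5).astype(np.uint8),(x0,y0)
Q={"bar":(.4565,.329,.108),"tablet":(.473,.159,-.248),"shortbar":(.631,.2535,-.63)}
ix={("bar","top"):1,("bar","scene"):2}
for n in Q:
    o={c:(D[c],*netm(M[c,n][ix.get((n,c),0)])) for c in D}
    o["col"]=(D["top"],*brass(D["top"],M["top",n][ix.get((n,"top"),0)]["bbox"]))
    for k in(["top"],["col"],["scene"],["col","scene"]):
        q,e=fit(n,[o[c] for c in k],Q[n]); print(n,k,np.round(q,4),round(e,3))
    save(D["top"],f"fit_{n}.png",(170,150,270,270),5,proj(D["top"],place(pieces(n),q)))
    save(D["scene"],f"fits_{n}.png",(310,130,410,200),6,proj(D["scene"],place(pieces(n),q)))
E
python3 f1.py; cd pics; python3 -c "
import cv2,numpy as np
a=cv2.imread('fit_bar.png');b=cv2.imread('fit_tablet.png');
cv2.imwrite('m1.png',cv2.resize(np.hstack([a[150:],b[150:]]),None,fx=.8,fy=.8))
a=cv2.imread('fits_bar.png');b=cv2.imread('fits_tablet.png');
cv2.imwrite('m2.png',cv2.resize(np.vstack([a,b]),None,fx=.7,fy=.7))
"
```

```text
bar ['top'] [0.455  0.326  0.1029] 0.058
bar ['col'] [0.4565 0.3293 0.1042] 0.102
bar ['scene'] [0.455  0.3288 0.1593] 0.118
bar ['col', 'scene'] [0.4564 0.3296 0.1373] 0.229
tablet ['top'] [ 0.473   0.1591 -0.2508] 0.096
tablet ['col'] [ 0.473   0.159  -0.2495] 0.028
tablet ['scene'] [ 0.4723  0.1568 -0.2921] 0.124
tablet ['col', 'scene'] [ 0.4728  0.1587 -0.2671] 0.179
shortbar ['top'] [ 0.6288  0.2519 -0.6746] 0.056
shortbar ['col'] [ 0.6303  0.2526 -0.6335] 0.125
shortbar ['scene'] [ 0.631   0.2496 -0.6832] 0.09
shortbar ['col', 'scene'] [ 0.6298  0.2507 -0.6682] 0.223
```

View pics/bin_top.png

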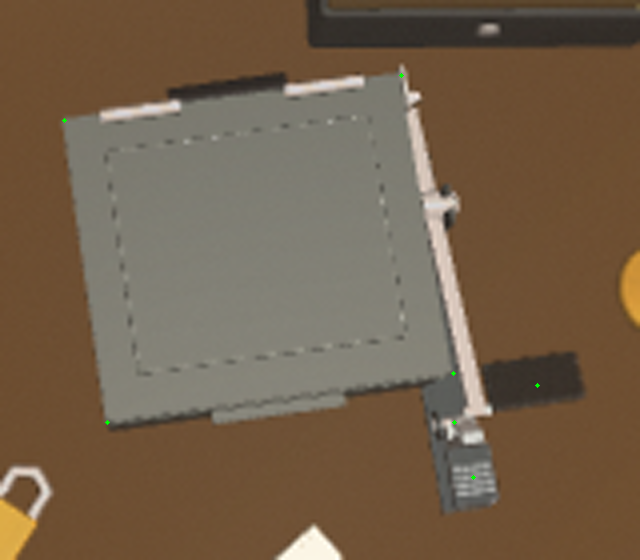

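View pics/bin_scene.png

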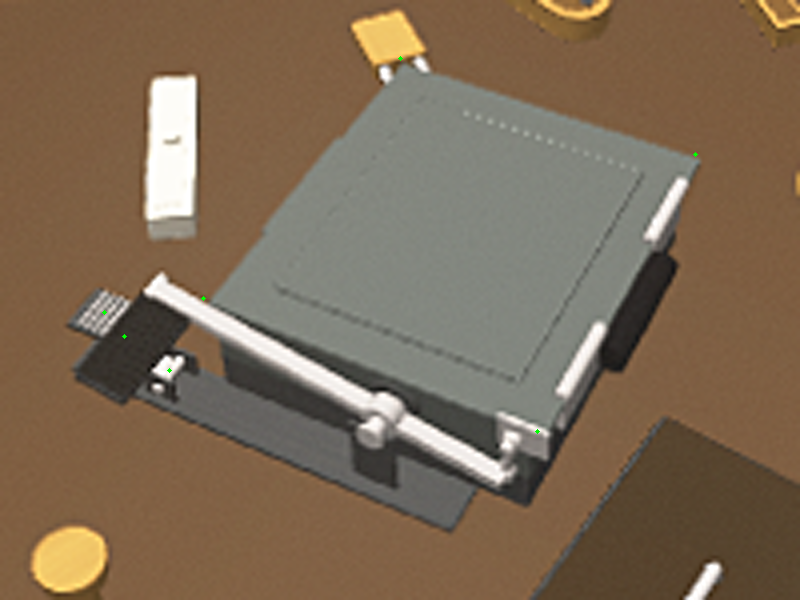

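View pics/m1.png

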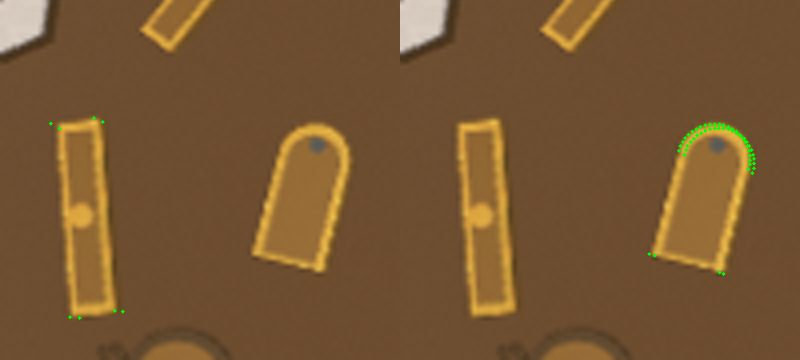

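View pics/m2.png

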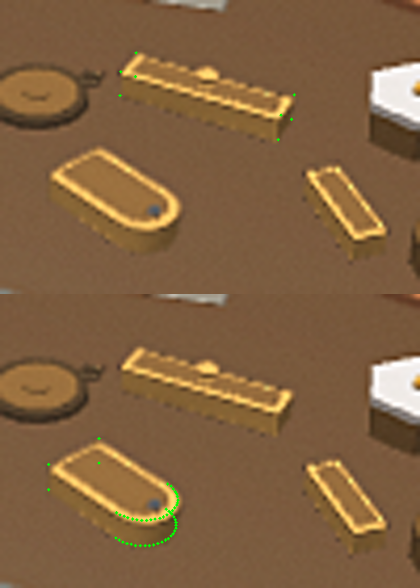

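The enlarged crop confirms the knob bar, with its brass body and round knob at (190,233), and the tablet at (246,229). The bin fit also projects correctly onto the catch tab and lever pad. Next I'll refine the bar's corners and plan the first move.

```bash
cat > plan.py <<'E'
import sys
from h import *
from scipy.spatial.transform import Rotation as R
BIN=np.array([.6015,-.1712,.132])
def b2w(x,y,z=0):
    c,s=np.cos(BIN[2]),np.sin(BIN[2]); return np.array([BIN[0]+c*x-s*y,BIN[1]+s*x+c*y,z])
def rot(yaw):  # jaw (tool y) heading yaw, tool x down
    y=np.array([np.cos(yaw),np.sin(yaw),0]); x=np.array([0,0,-1.]); return np.c_[x,y,np.cross(x,y)]
def go(targets):
    """targets: list of (pos, jawyaw deg); prints shift/turn from current pose, jaw chosen nearest mod 180"""
    s=arm.sense(); p0=np.array(s["eef_pos"]); R0=np.array(s["tcp_rot"])
    y0=np.arctan2(R0[1,1],R0[0,1])
    print("t",s["time_s"],"p",np.round(p0,4),"jaw",round(np.degrees(y0),1),"q",np.round(s["joint_positions"],2),"F",np.round(s["ft_force"],1),"gap",round(s["finger_gap"],4))
    for p,yaw in targets:
        y=np.radians(yaw); y=y0+(y-y0+np.pi/2)%np.pi-np.pi/2
        d=R0.T@(np.array(p)-p0); w=R.from_matrix(R0.T@rot(y)).as_rotvec()
        print("  ->",np.round(p,3),round(np.degrees(y),1)," row",np.round(np.r_[d,w],3).tolist())
E
python3 - <<'E'
from plan import *; from fit import *; import pickle
D,M=pickle.load(open("d0.pkl","rb"))
u=np.array([(297,243),(341,240),(355,430),(312,436)])/4+[110,150]-.5
P=np.array([[.075,.017,.026],[.075,-.017,.026],[-.075,-.017,.026],[-.075,.017,.026]])
r=least_squares(lambda q:(proj(D["top"],place(P,q))-u).ravel(),(.456,.329,.1)); print(np.round(r.x,4),np.round(r.fun,1))
pad=b2w(-.135,-.192)
go([((.5,.3,.25),40),((.56,0,.25),10),((pad[0],pad[1],.20),7.6)])
print(np.round(pad,3),np.round(b2w(-.188,-.14,.05),3))
E
```

```text
[0.4564 0.3265 0.1083] [ 0.  -0.  -0.1 -0.5  0.2  0.4 -0.1  0.2]
t 1.8 p [0.2235 0.5837 0.2453] jaw 69.0 q [ 1.1   0.49  1.56  0.    1.09 -0.11] F [-0.7 -0.4  0.5] gap 0.0853
  -> [0.5  0.3  0.25] 40.0  row [-0.005, -0.166, 0.36, 0.507, -0.0, -0.0]
  -> [0.56 0.   0.25] 10.0  row [-0.005, -0.425, 0.523, 1.03, -0.0, -0.0]
  -> [ 0.493 -0.379  0.2  ] 7.6  row [0.045, -0.803, 0.596, 1.072, -0.0, -0.0]
[ 0.493 -0.379  0.   ] [ 0.434 -0.335  0.05 ]
```

send_rows(steps=[[0,-0.015,0.035,0.05,0,0],[0,-0.035,0.075,0.1,0,0],[0,-0.055,0.12,0.15,0,0],[0,-0.075,0.165,0.21,0,0],[0,-0.095,0.21,0.27,0,0],[0,-0.12,0.255,0.33,0,0],[0,-0.145,0.295,0.4,0,0],[0,-0.175,0.335,0.47,0,0],[0,-0.205,0.37,0.55,0,0],[0,-0.245,0.395,0.62,0,0]], gripper=0, force=40)

```text
time_s: 2.8
eef_pos: [0.5063, 0.2119, 0.2452]
tcp_rot: [[0.001, 0.836, 0.549], [0.0, 0.549, -0.836], [-1.0, 0.001, 0.0]]
ft_force: [1.7, 0.1, 0.3]
finger_gap: 0.0005
```

```bash
python3 - <<'E'
from plan import *
pad=b2w(-.135,-.192)
go([((.56,0,.25),10),((.55,-.2,.23),8),((pad[0],pad[1],.14),7.6)])
E
```

```text
t 2.8 p [0.5063 0.2119 0.2452] jaw 33.3 q [ 0.28  0.38  1.75  0.    1.01 -0.31] F [1.7 0.1 0.3] gap 0.0005
  -> [0.56 0.   0.25] 10.0  row [-0.005, -0.072, 0.207, 0.407, 0.0, -0.001]
  -> [ 0.55 -0.2   0.23] 8.0  row [0.015, -0.19, 0.368, 0.442, 0.0, -0.001]
  -> [ 0.493 -0.379  0.14 ] 7.6  row [0.105, -0.336, 0.487, 0.449, 0.0, -0.001]
```

send_rows(steps=[[0,-0.02,0.045,0.1,0,0],[0,-0.035,0.09,0.2,0,0],[0,-0.05,0.135,0.29,0,0],[0,-0.07,0.18,0.36,0,0],[0,-0.095,0.222,0.41,0,0],[0,-0.12,0.263,0.43,0,0],[0,-0.147,0.302,0.44,0,0],[0.005,-0.175,0.34,0.445,0,0],[0.01,-0.203,0.375,0.449,0,0],[0.02,-0.232,0.405,0.449,0,0]])

```text
time_s: 3.8
eef_pos: [0.535, -0.2545, 0.2256]
tcp_rot: [[0.001, 0.991, 0.135], [-0.001, 0.135, -0.991], [-1.0, 0.001, 0.001]]
ft_force: [0.7, -0.1, 0.3]
finger_gap: -0.0001
```

```bash
python3 - <<'E'
from plan import *
pad=b2w(-.135,-.192)
go([((pad[0],pad[1],.14),7.6),((pad[0],pad[1],.055),7.6)])
E
```

```text
t 3.8 p [ 0.535  -0.2545  0.2256] jaw 7.8 q [-0.56  0.46  1.67  0.    1.01 -0.69] F [ 0.7 -0.1  0.3] gap -0.0001
  -> [ 0.493 -0.379  0.14 ] 7.6  row [0.086, -0.059, 0.118, 0.003, 0.001, -0.001]
  -> [ 0.493 -0.379  0.055] 7.6  row [0.171, -0.059, 0.118, 0.003, 0.001, -0.001]
```

send_rows(steps=[[0.005,-0.015,0.035,0,0,0],[0.01,-0.03,0.065,0,0,0],[0.015,-0.044,0.09,0,0,0],[0.025,-0.054,0.108,0,0,0],[0.04,-0.058,0.116,0,0,0],[0.055,-0.059,0.118,0,0,0],[0.07,-0.059,0.118,0,0,0],[0.08,-0.059,0.118,0,0,0],[0.086,-0.059,0.118,0,0,0],[0.086,-0.059,0.118,0,0,0]])

```text
time_s: 4.8
eef_pos: [0.4926, -0.3766, 0.1385]
tcp_rot: [[-0.001, 0.991, 0.136], [0.001, 0.136, -0.991], [-1.0, -0.001, -0.001]]
ft_force: [-0.8, 0.5, 0.4]
finger_gap: 0.0003
```

```bash
python3 - <<'E'
from plan import *
pad=b2w(-.135,-.192)
go([((pad[0],pad[1],.055),7.6)])
save(arm.get_image("top"),"t2.png",(290,120,450,260),4)
E
```

```text
t 4.8 p [ 0.4926 -0.3766  0.1385] jaw 7.8 q [-0.76  0.6   1.68  0.    0.86 -0.9 ] F [-0.8  0.5  0.4] gap 0.0003
  -> [ 0.493 -0.379  0.055] 7.6  row [0.084, 0.0, 0.003, 0.004, -0.001, 0.001]
```

View pics/t2.png

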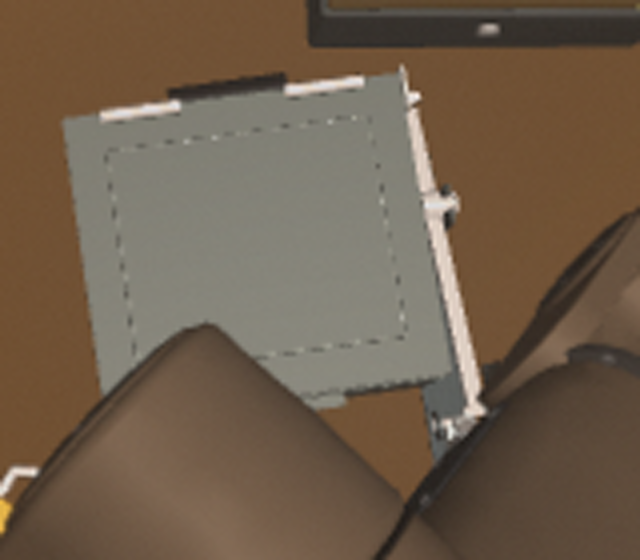

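The top picture shows the arm over the lever end. The pad itself is hidden behind the forearm, around (480,400) in the crop, so I'll check from the scene camera.

```bash
python3 - <<'E'
from plan import *
save(arm.get_image("scene"),"s2.png",(120,20,400,330),2.5 and 2)
E
```

```text
(no output)
```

View pics/s2.png

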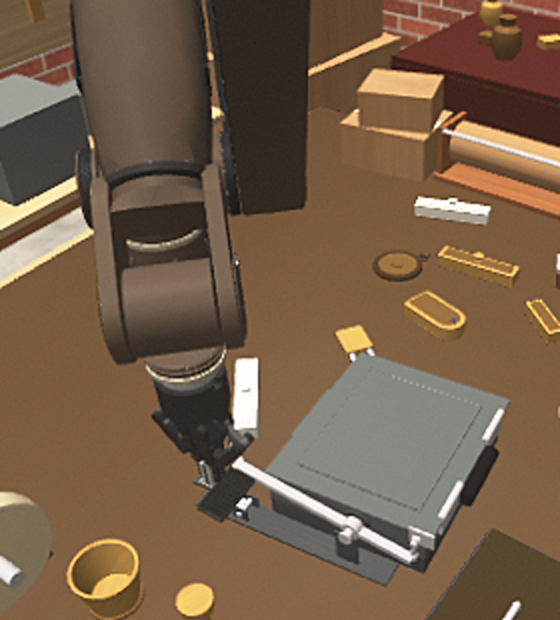

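The scene picture shows the shut fingertips just above the black pad at (225,490) in the crop. I'll press now.

send_rows(steps=[[0.008,0,0.002,0,0,0],[0.015,0,0.003,0,0,0],[0.021,0,0.003,0,0,0],[0.027,0,0.003,0,0,0],[0.033,0,0.003,0,0,0],[0.039,0,0.003,0,0,0],[0.045,0,0.003,0,0,0],[0.051,0,0.003,0,0,0],[0.057,0,0.003,0,0,0],[0.063,0,0.003,0,0,0]])

```text
time_s: 5.9
eef_pos: [0.4923, -0.3807, 0.077]
tcp_rot: [[-0.0, 0.991, 0.136], [-0.001, 0.136, -0.991], [-1.0, -0.0, 0.001]]
ft_force: [-9.1, -0.1, 15.5]
finger_gap: -0.0002
```

send_rows(steps=[[0.004,0,0,0,0,0],[0.007,0,0,0,0,0],[0.01,0,0,0,0,0],[0.012,0,0,0,0,0],[0.014,0,0,0,0,0],[0.015,0,0,0,0,0],[0.016,0,0,0,0,0],[0.016,0,0,0,0,0],[0.016,0,0,0,0,0],[0.016,0,0,0,0,0]])

```text
time_s: 6.9
eef_pos: [0.493, -0.3799, 0.0602]
tcp_rot: [[-0.0, 0.991, 0.136], [0.0, 0.136, -0.991], [-1.0, 0.0, -0.0]]
ft_force: [-0.5, -0.4, 2.0]
finger_gap: 0.0002
```

```bash
python3 - <<'E'
from plan import *
go([])
save(arm.get_image("scene"),"s3.png",(180,100,420,330),2.5)
E
```

```text
t 6.9 p [ 0.493  -0.3799  0.0602] jaw 7.8 q [-0.76  0.71  1.72  0.    0.71 -0.9 ] F [-0.5 -0.4  2. ] gap 0.0002
```

View pics/s3.png

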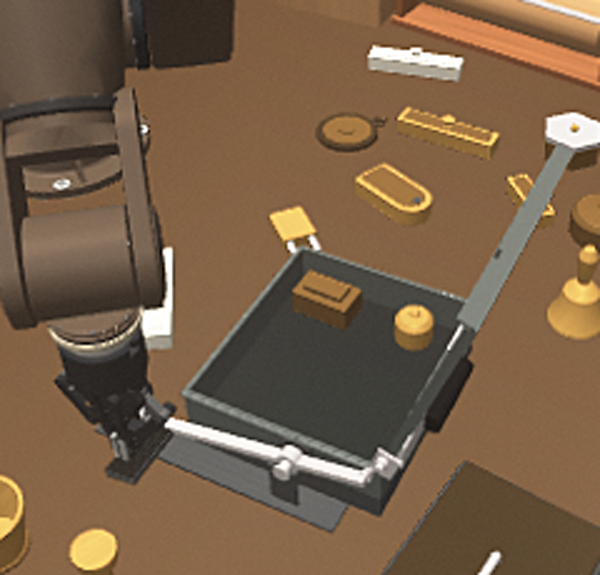

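The lid is up and the force has dropped to 2 N. In the crop the block is at (327,297), the jar at (413,327), and the free floor is on the -y side. I'll lift off and see if it holds.

send_rows(steps=[[-0.01,0,0,0,0,0],[-0.025,0,0,0,0,0],[-0.045,0,0,0,0,0],[-0.07,0,0,0,0,0],[-0.1,0,0,0,0,0],[-0.13,0,-0.01,-0.05,0,0],[-0.15,0.005,-0.03,-0.12,0,0],[-0.16,0.01,-0.06,-0.22,0,0],[-0.165,0.02,-0.1,-0.33,0,0],[-0.165,0.03,-0.145,-0.45,0,0]], gripper=1)

```text
time_s: 7.95
eef_pos: [0.503, -0.2314, 0.2274]
tcp_rot: [[0.002, 0.831, 0.556], [-0.001, 0.556, -0.831], [-1.0, 0.001, 0.002]]
ft_force: [1.3, 0.2, 0.2]
finger_gap: 0.0853
```

```bash
python3 - <<'E'
from plan import *
go([((.473,.159,.22),90-14.3),((.473,.159,.10),90-14.3)])
save(arm.get_image("scene"),"s4.png",(180,100,420,330),2.5)
E
```

```text
t 7.95 p [ 0.503  -0.2314  0.2274] jaw 33.8 q [-0.55  0.41  1.76  0.    0.97 -1.14] F [1.3 0.2 0.2] gap 0.0853
  -> [0.473 0.159 0.22 ] 75.7  row [0.007, 0.192, -0.341, -0.732, 0.003, -0.0]
  -> [0.473 0.159 0.1  ] 75.7  row [0.127, 0.192, -0.342, -0.732, 0.003, -0.0]
```

View pics/s4.png

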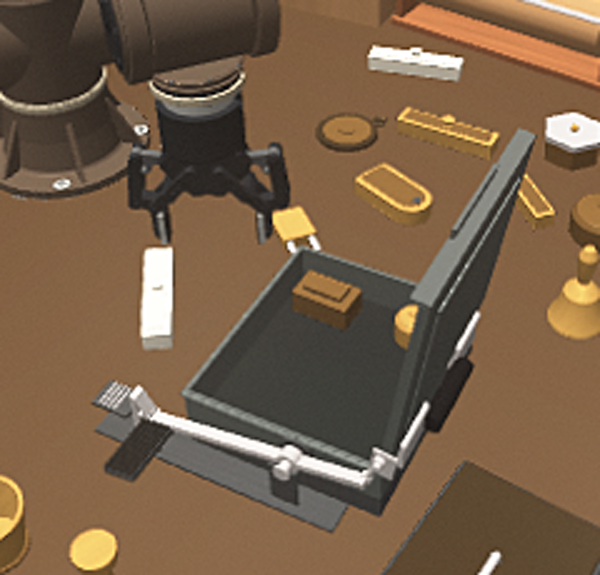

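The catch holds the lid just past upright, with the hook over the lever end at (143,400) in the crop. Now the tablet.

send_rows(steps=[[0,0.015,-0.035,-0.07,0,0],[0,0.035,-0.075,-0.15,0,0],[0,0.058,-0.115,-0.24,0,0],[0,0.08,-0.155,-0.33,0,0],[0,0.104,-0.195,-0.42,0,0],[0.005,0.128,-0.235,-0.51,0,0],[0.015,0.15,-0.272,-0.59,0,0],[0.03,0.17,-0.305,-0.66,0,0],[0.055,0.185,-0.33,-0.71,0,0],[0.085,0.192,-0.342,-0.732,0,0]], gripper=1, force=60)

```text
time_s: 9.0
eef_pos: [0.474, 0.1612, 0.1412]
tcp_rot: [[0.003, 0.246, 0.969], [0.001, 0.969, -0.246], [-1.0, 0.002, 0.003]]
ft_force: [1.2, -0.5, 0.1]
finger_gap: 0.0854
```

```bash
python3 - <<'E'
from plan import *
d=arm.get_image("top"); save(d,"t5.png",(180,160,340,270),4)
s=arm.sense(); print(proj(d,s["eef_pos"]))
go([((.472,.159,.06),90-14.3),((.472,.159,.0155),90-14.3)])
E
```

```text
[[238.91968026 224.65903303]]
t 9.05 p [0.4721 0.1614 0.1369] jaw 75.8 q [ 0.2   0.47  1.98  0.    0.7  -1.13] F [-2.2  0.1 -5.3] gap 0.0853
  -> [0.472 0.159 0.06 ] 75.7  row [0.077, -0.002, 0.001, 0.001, -0.003, 0.001]
  -> [0.472 0.159 0.016] 75.7  row [0.121, -0.002, 0.001, 0.001, -0.003, 0.001]
```

View pics/t5.png

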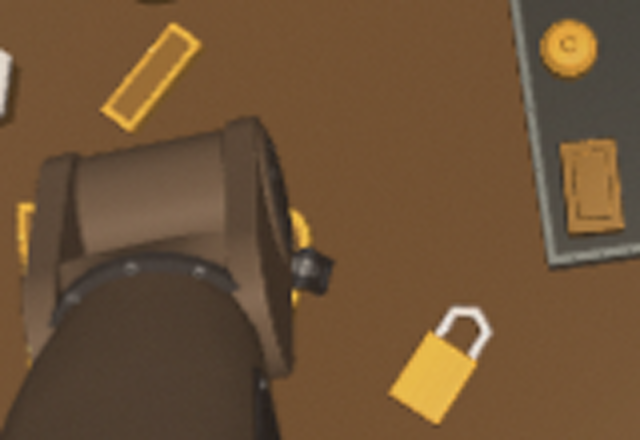

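send_rows(steps=[[0.01,-0.001,0.001,0,0,0],[0.03,-0.002,0.001,0,0,0],[0.052,-0.002,0.001,0,0,0],[0.074,-0.002,0.001,0,0,0],[0.093,-0.002,0.001,0,0,0],[0.108,-0.002,0.001,0,0,0],[0.117,-0.002,0.001,0,0,0],[0.122,-0.002,0.001,0,0,0],[0.123,-0.002,0.001,0,0,0],[0.123,-0.002,0.001,0,0,0]])

```text
time_s: 10.05
eef_pos: [0.4747, 0.1565, 0.0179]
tcp_rot: [[0.001, 0.25, 0.968], [0.0, 0.968, -0.25], [-1.0, 0.0, 0.001]]
ft_force: [0.3, -0.2, 0.8]
finger_gap: 0.0854
```

```bash
python3 - <<'E'
from plan import *
d=arm.get_image("scene"); save(d,"s5.png",(280,110,420,230),5)
go([])
E
```

```text
t 10.1 p [0.4747 0.1566 0.0179] jaw 75.5 q [ 0.19  0.68  2.05  0.    0.41 -1.13] F [ 0.4  0.8 -0.6] gap 0.085
```

View pics/s5.png

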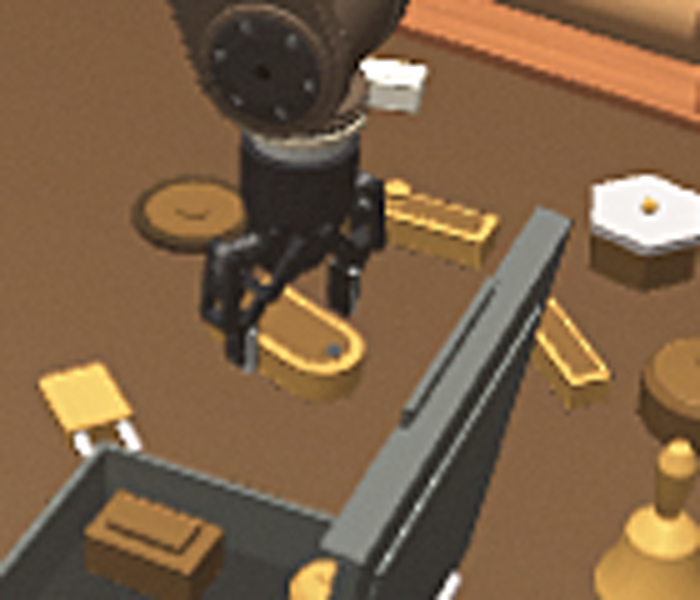

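send_rows(steps=[[0,0,0,0,0,0],[0,0,0,0,0,0],[0,0,0,0,0,0],[0,0,0,0,0,0],[0,0,0,0,0,0],[0,0,0,0,0,0],[-0.002,0,0,0,0,0],[-0.008,0,0,0,0,0],[-0.02,0,0,0,0,0],[-0.04,0,0,0,0,0]], gripper=0, force=80)

```text
time_s: 11.1
eef_pos: [0.4737, 0.1565, 0.0575]
tcp_rot: [[-0.002, 0.25, 0.968], [-0.0, 0.968, -0.25], [-1.0, -0.001, -0.002]]
ft_force: [0.4, 0.6, -6.0]
finger_gap: 0.0544
```

```bash
python3 - <<'E'
from plan import *
d=arm.get_image("scene"); save(d,"s6.png",(280,110,420,230),5)
p=b2w(0,-.066)
go([((.473,.15,.22),75.7),((p[0],p[1],.22),97.6)])
# bin fit from rim/floor
d=arm.get_image("top"); save(d,"t6.png",(290,120,450,260),5)
E
```

```text
t 11.15 p [0.4749 0.1568 0.0606] jaw 75.5 q [ 0.19  0.6   2.03  0.    0.51 -1.13] F [ 2.1  0.5 -2.6] gap 0.0543
  -> [0.473 0.15  0.22 ] 75.7  row [-0.159, -0.007, 0.0, -0.003, 0.002, -0.001]
  -> [ 0.61  -0.237  0.22 ] 97.6  row [-0.159, -0.347, 0.23, -0.385, 0.002, -0.001]
```

View pics/s6.png

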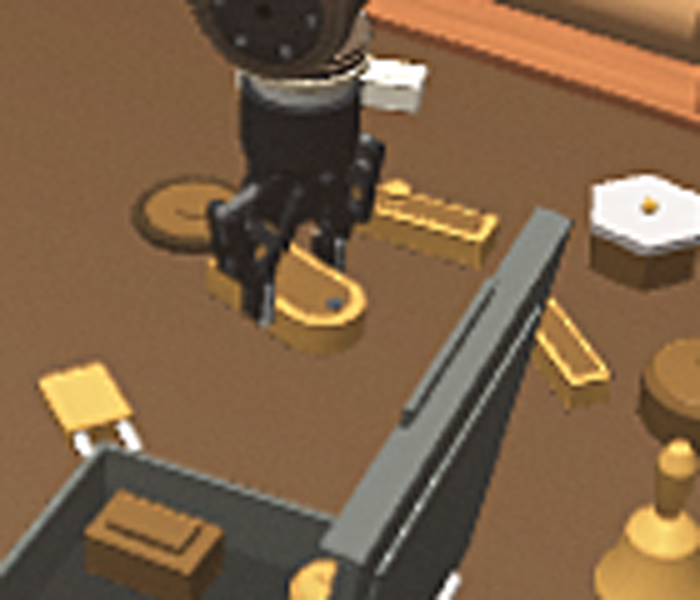

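View pics/t6.png

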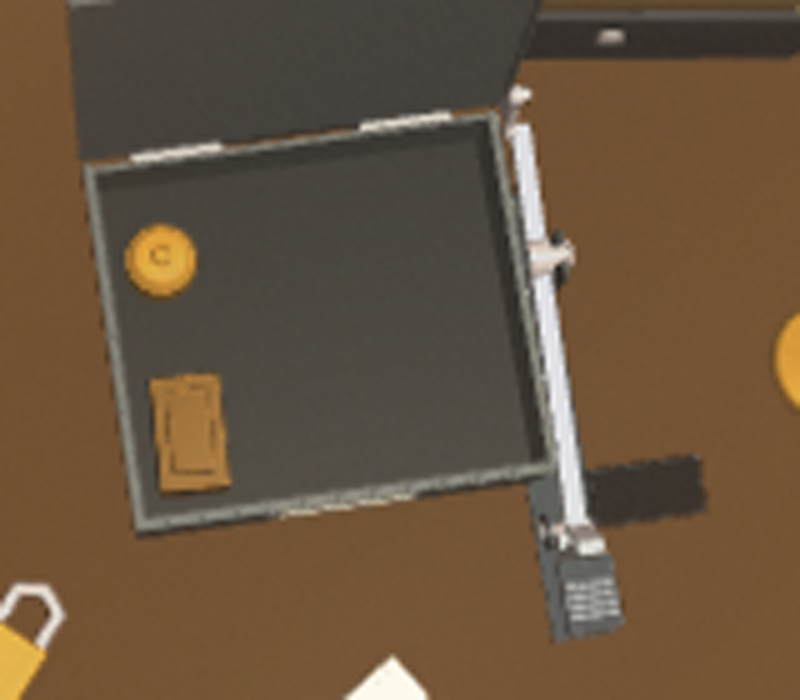

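```bash
python3 - <<'E'
from plan import *; from fit import place
d=arm.get_image("top")
u=np.array([(87,171),(497,113),(552,467),(140,530)])/5+[290,120]-.5
L=np.array([[.110,.125,.083],[.110,-.125,.083],[-.110,-.125,.083],[-.110,.125,.083]])
r=least_squares(lambda q:(proj(d,place(L,q))-u).ravel(),BIN); q=r.x
print(np.round(q,4),np.round(r.fun,1))
F=np.array([[sx*.106,sy*.121,.035] for sx in(-1,1) for sy in(-1,1)])
c,s=np.cos(q[2]),np.sin(q[2])
for n,uv,z in(("jar",(162,256),.077),("block",(190,433),.075),("b1",(219,374),.075),("b2",(230,488),.075)):
    w=unproj(d,np.array(uv)/5+[290,120]-.5,z)[0,:2]-q[:2]; print(n,np.round([c*w[0]+s*w[1],-s*w[0]+c*w[1]],3))
save(d,"t6b.png",(290,120,450,260),5,np.r_[proj(d,place(L,q)),proj(d,place(F,q)),proj(d,place(np.array([[-.188,-.14,.05]]),q))])
E
```

```text
[ 0.5999 -0.1703  0.1343] [-0.  -0.3 -0.7  0.2  0.8  0.4 -0.2 -0.3]
jar [0.052 0.087]
block [-0.057  0.087]
b1 [-0.024  0.064]
b2 [-0.093  0.068]
```

View pics/t6b.png

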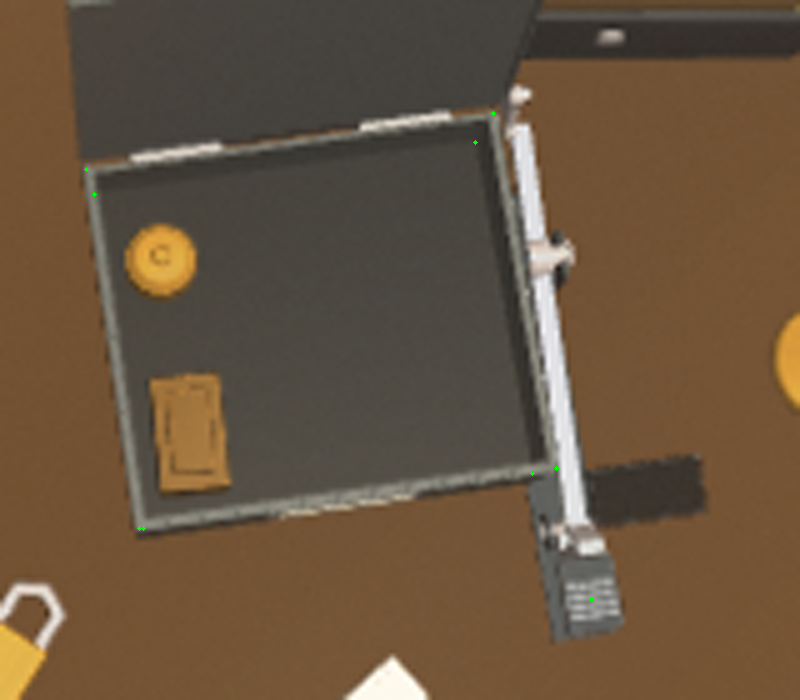

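```bash
sed -i 's/^BIN=.*/BIN=np.array([.5999,-.1703,.1343])/' plan.py; python3 - <<'E'
from plan import *
p=b2w(0,-.068)
go([((p[0],p[1],.17),97.7),((p[0],p[1],.06),97.7)])
E
```

```text
t 11.25 p [0.4748 0.1567 0.0584] jaw 75.5 q [ 0.19  0.6   2.03  0.    0.5  -1.13] F [-1.2  0.1 -6.5] gap 0.0541
  -> [ 0.609 -0.238  0.17 ] 97.7  row [-0.111, -0.348, 0.229, -0.387, 0.002, -0.001]
  -> [ 0.609 -0.238  0.06 ] 97.7  row [-0.001, -0.348, 0.229, -0.387, 0.002, -0.001]
```

send_rows(steps=[[-0.015,0,0,0,0,0],[-0.04,0,0,0,0,0],[-0.07,-0.01,0.006,-0.01,0,0],[-0.095,-0.032,0.02,-0.03,0,0],[-0.11,-0.063,0.04,-0.06,0,0],[-0.115,-0.098,0.064,-0.1,0,0],[-0.115,-0.135,0.089,-0.15,0,0],[-0.115,-0.172,0.114,-0.2,0,0],[-0.115,-0.21,0.138,-0.25,0,0],[-0.115,-0.247,0.162,-0.29,0,0]])

```text
time_s: 12.25
eef_pos: [0.5692, -0.1248, 0.1712]
tcp_rot: [[-0.001, -0.039, 0.999], [0.001, 0.999, 0.039], [-1.0, 0.001, -0.001]]
ft_force: [0.6, 0.6, -6.5]
finger_gap: 0.0548
```

send_rows(steps=[[0,-0.033,0.023,-0.03,0,0],[0,-0.062,0.042,-0.06,0,0],[0,-0.084,0.055,-0.085,0,0],[0,-0.096,0.063,-0.095,0,0],[0,-0.1,0.067,-0.097,0,0],[0,-0.1,0.067,-0.097,0,0],[0,-0.1,0.067,-0.097,0,0],[0,-0.1,0.067,-0.097,0,0],[0,-0.1,0.067,-0.097,0,0],[0,-0.1,0.067,-0.097,0,0]])

```text
time_s: 13.25
eef_pos: [0.64, -0.2201, 0.1725]
tcp_rot: [[0.0, -0.134, 0.991], [-0.0, 0.991, 0.134], [-1.0, -0.0, 0.0]]
ft_force: [-0.1, 0.2, -7.1]
finger_gap: 0.0548
```

```bash
python3 - <<'E'
from plan import *
p=b2w(0,-.068)
go([((p[0],p[1],.07),97.7),((p[0],p[1],.054),97.7)])
save(arm.get_image("scene"),"s7.png",(180,100,420,330),2.5)
E
```

```text
t 13.25 p [ 0.64   -0.2201  0.1725] jaw 97.7 q [-0.43  0.64  1.5   0.    1.01 -2.13] F [-0.1  0.2 -7.1] gap 0.0548
  -> [ 0.609 -0.238  0.07 ] 97.7  row [0.103, -0.013, -0.033, 0.0, 0.0, 0.0]
  -> [ 0.609 -0.238  0.054] 97.7  row [0.119, -0.013, -0.033, 0.0, 0.0, 0.0]
```

View pics/s7.png

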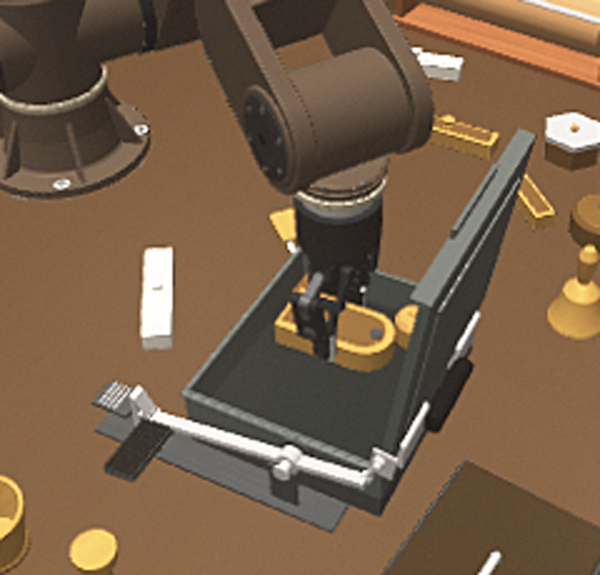

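send_rows(steps=[[0,-0.003,-0.01,0,0,0],[0,-0.008,-0.022,0,0,0],[0.005,-0.012,-0.031,0,0,0],[0.017,-0.013,-0.033,0,0,0],[0.033,-0.013,-0.033,0,0,0],[0.05,-0.013,-0.033,0,0,0],[0.066,-0.013,-0.033,0,0,0],[0.08,-0.013,-0.033,0,0,0],[0.091,-0.013,-0.033,0,0,0],[0.098,-0.013,-0.033,0,0,0]])

```text
time_s: 14.3
eef_pos: [0.6089, -0.2378, 0.073]
tcp_rot: [[-0.001, -0.134, 0.991], [0.001, 0.991, 0.134], [-1.0, 0.001, -0.001]]
ft_force: [-0.4, -0.1, -6.6]
finger_gap: 0.0542
```

```bash
python3 - <<'E'
from plan import *
p=b2w(0,-.068)
go([((p[0],p[1],.0535),97.7)])
save(arm.get_image("scene"),"s8.png",(230,180,400,330),4)
E
```

```text
t 14.3 p [ 0.6089 -0.2378  0.073 ] jaw 97.7 q [-0.47  0.73  1.63  0.    0.79 -2.18] F [-0.4 -0.1 -6.6] gap 0.0542
  -> [ 0.609 -0.238  0.054] 97.7  row [0.019, 0.0, 0.0, -0.0, -0.001, -0.001]
```

View pics/s8.png

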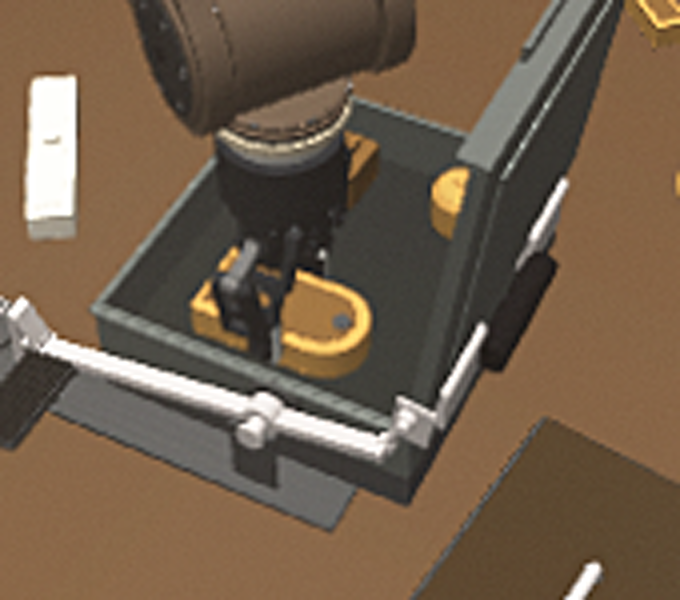

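Tablet level, inside the walls, about 20 mm above the floor. I'll lower it gently, watching the force.

send_rows(steps=[[0.003,0,0,0,0,0],[0.006,0,0,0,0,0],[0.009,0,0,0,0,0],[0.012,0,0,0,0,0],[0.014,0,0,0,0,0],[0.016,0,0,0,0,0],[0.018,0,0,0,0,0],[0.019,0,0,0,0,0],[0.0195,0,0,0,0,0],[0.0195,0,0,0,0,0]])

```text
time_s: 15.35
eef_pos: [0.6091, -0.2378, 0.0547]
tcp_rot: [[0.0, -0.134, 0.991], [0.0, 0.991, 0.134], [-1.0, 0.0, 0.0]]
ft_force: [-0.5, 0.2, -6.7]
finger_gap: 0.0539
```

send_rows(steps=[[0.0005,0,0,0,0,0],[0.001,0,0,0,0,0],[0.0015,0,0,0,0,0],[0.002,0,0,0,0,0],[0.0025,0,0,0,0,0],[0.0025,0,0,0,0,0],[0.0025,0,0,0,0,0],[0.0025,0,0,0,0,0],[0.0025,0,0,0,0,0],[0.0025,0,0,0,0,0]])

```text
time_s: 16.35
eef_pos: [0.6091, -0.2378, 0.0532]
tcp_rot: [[0.0, -0.134, 0.991], [-0.0, 0.991, 0.134], [-1.0, -0.0, 0.0]]
ft_force: [-4.1, 1.9, 6.6]
finger_gap: 0.0542
```

send_rows(steps=[[0,0,0,0,0,0],[0,0,0,0,0,0],[0,0,0,0,0,0],[0,0,0,0,0,0],[-0.004,0,0,0,0,0],[-0.015,0,0,0,0,0],[-0.035,0,0,0,0,0],[-0.065,0,0,0,0,0],[-0.1,0,0,0,0,0],[-0.13,0,0,0,0,0]], gripper=0.77)

```text
time_s: 17.35
eef_pos: [0.6092, -0.2378, 0.185]
tcp_rot: [[0.001, -0.134, 0.991], [-0.001, 0.991, 0.134], [-1.0, -0.001, 0.001]]
ft_force: [0.1, -0.7, 0.6]
finger_gap: 0.0658
```

```bash
python3 - <<'E'
from plan import *
go([((.53,.05,.19),97),((.456,.3275,.19),96.1),((.456,.3275,.017),96.1)])
save(arm.get_image("scene"),"s9.png",(230,180,400,330),4)
E
```

```text
t 17.35 p [ 0.6092 -0.2378  0.185 ] jaw 97.7 q [-0.47  0.59  1.55  0.    1.   -2.18] F [ 0.1 -0.7  0.6] gap 0.0658
  -> [0.53 0.05 0.19] 97.0  row [-0.005, 0.296, -0.04, 0.012, 0.001, 0.001]
  -> [0.456 0.328 0.19 ] 96.1  row [-0.006, 0.581, -0.076, 0.028, 0.001, 0.001]
  -> [0.456 0.328 0.017] 96.1  row [0.167, 0.581, -0.076, 0.028, 0.001, 0.001]
```

View pics/s9.png

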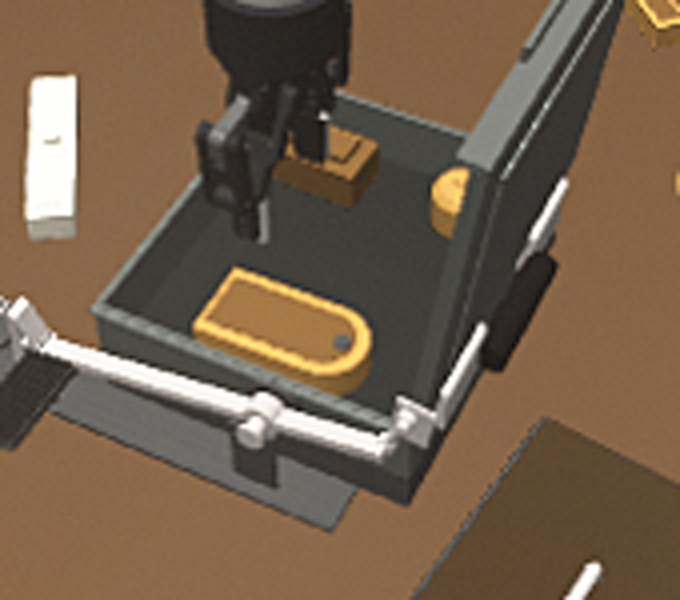

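The tablet lies flat on the floor at (285,325) in the crop, close to the -y wall. On to the bar.

send_rows(steps=[[0,0.02,-0.003,0,0,0],[0,0.055,-0.007,0,0,0],[0,0.1,-0.013,0.01,0,0],[0,0.148,-0.019,0.01,0,0],[0,0.196,-0.026,0.01,0,0],[0,0.244,-0.032,0.01,0,0],[0,0.292,-0.038,0.02,0,0],[0,0.34,-0.044,0.02,0,0],[0,0.388,-0.05,0.02,0,0],[0,0.434,-0.056,0.02,0,0]])

```text
time_s: 18.4
eef_pos: [0.4948, 0.1867, 0.1832]
tcp_rot: [[0.001, -0.114, 0.993], [0.0, 0.993, 0.114], [-1.0, 0.0, 0.001]]
ft_force: [0.5, 0.2, 0.0]
finger_gap: 0.0659
```

send_rows(steps=[[0,0.045,-0.006,0,0,0],[0.005,0.085,-0.011,0.01,0,0],[0.015,0.115,-0.016,0.01,0,0],[0.03,0.134,-0.019,0.01,0,0],[0.045,0.144,-0.02,0.01,0,0],[0.06,0.147,-0.02,0.01,0,0],[0.075,0.147,-0.02,0.01,0,0],[0.085,0.147,-0.02,0.01,0,0],[0.09,0.147,-0.02,0.01,0,0],[0.09,0.147,-0.02,0.01,0,0]])

```text
time_s: 19.4
eef_pos: [0.459, 0.3282, 0.092]
tcp_rot: [[-0.001, -0.103, 0.995], [-0.0, 0.995, 0.103], [-1.0, -0.0, -0.001]]
ft_force: [0.4, 0.3, 0.7]
finger_gap: 0.0658
```

```bash
python3 - <<'E'
from plan import *
go([((.456,.3275,.017),96.1)])
d=arm.get_image("scene"); save(d,"s10.png",(310,80,430,190),5)
s=arm.sense(); print(proj(d,[[.456,.3275,.039]]))
E
```

```text
t 19.4 p [0.459  0.3282 0.092 ] jaw 95.9 q [ 0.5   0.61  1.85  0.    0.68 -1.17] F [0.4 0.3 0.7] gap 0.0658
  -> [0.456 0.328 0.017] 96.1  row [0.075, -0.0, -0.003, -0.003, -0.001, 0.0]
[[358.623547   146.55071816]]
```

View pics/s10.png

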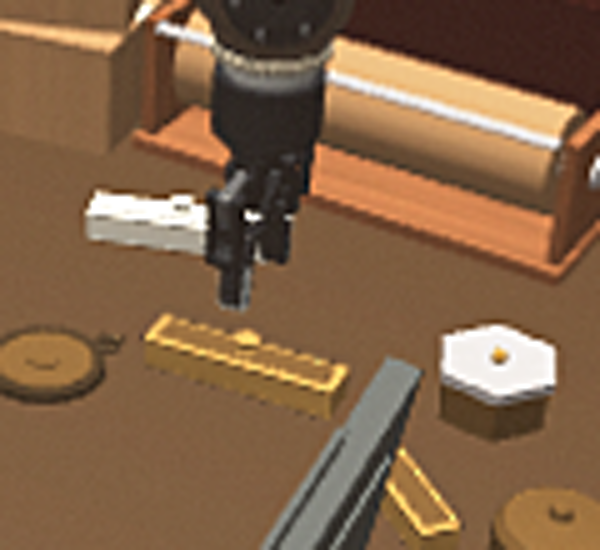

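send_rows(steps=[[0.008,0,-0.001,0,0,0],[0.02,0,-0.003,0,0,0],[0.034,0,-0.003,0,0,0],[0.047,0,-0.003,0,0,0],[0.058,0,-0.003,0,0,0],[0.067,0,-0.003,0,0,0],[0.072,0,-0.003,0,0,0],[0.075,0,-0.003,0,0,0],[0.075,0,-0.003,0,0,0],[0.075,0,-0.003,0,0,0]])

```text
time_s: 20.45
eef_pos: [0.4561, 0.3284, 0.0176]
tcp_rot: [[0.001, -0.104, 0.995], [0.0, 0.995, 0.104], [-1.0, 0.0, 0.001]]
ft_force: [0.0, -1.1, 0.3]
finger_gap: 0.0659
```

```bash
python3 - <<'E'
from plan import *
go([((.456,.3275,.017),96.1)])
d=arm.get_image("scene"); save(d,"s11.png",(310,80,430,190),5)
E
```

```text
t 20.45 p [0.4561 0.3284 0.0176] jaw 96.0 q [ 0.51  0.72  1.89  0.    0.52 -1.17] F [ 0.  -1.1  0.3] gap 0.0659
  -> [0.456 0.328 0.017] 96.1  row [0.001, -0.001, -0.0, -0.002, 0.001, -0.0]
```

View pics/s11.png

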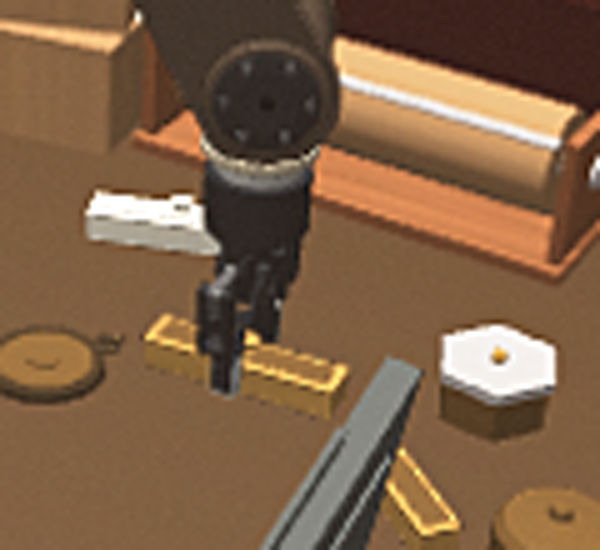

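send_rows(steps=[[0,0,0,0,0,0],[0,0,0,0,0,0],[0,0,0,0,0,0],[0,0,0,0,0,0],[0,0,0,0,0,0],[0,0,0,0,0,0],[-0.002,0,0,0,0,0],[-0.008,0,0,0,0,0],[-0.02,0,0,0,0,0],[-0.035,0,0,0,0,0]], gripper=0)

```text
time_s: 21.5
eef_pos: [0.4557, 0.3282, 0.0529]
tcp_rot: [[-0.001, -0.104, 0.995], [-0.0, 0.995, 0.104], [-1.0, -0.0, -0.001]]
ft_force: [-0.0, -0.6, -5.4]
finger_gap: 0.0323
```

```bash
python3 - <<'E'
from plan import *
p=b2w(0,.006)
go([((p[0],p[1],.18),97.7)])
d=arm.get_image("scene"); save(d,"s12.png",(310,80,430,190),5)
E
```

```text
t 21.5 p [0.4557 0.3282 0.0529] jaw 96.0 q [ 0.51  0.67  1.88  0.    0.6  -1.17] F [-0.  -0.6 -5.4] gap 0.0323
  -> [ 0.599 -0.164  0.18 ] 97.7  row [-0.127, -0.505, 0.091, -0.03, -0.001, 0.0]
```

View pics/s12.png

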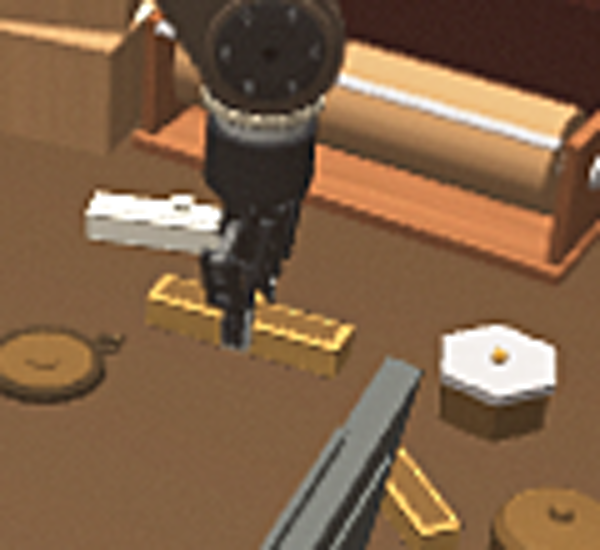

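send_rows(steps=[[-0.02,0,0,0,0,0],[-0.05,-0.005,0.001,0,0,0],[-0.08,-0.025,0.004,0,0,0],[-0.105,-0.06,0.011,0,0,0],[-0.12,-0.1,0.018,-0.01,0,0],[-0.127,-0.145,0.026,-0.01,0,0],[-0.127,-0.19,0.034,-0.01,0,0],[-0.127,-0.235,0.042,-0.02,0,0],[-0.127,-0.28,0.05,-0.02,0,0],[-0.127,-0.325,0.058,-0.03,0,0]])

```text
time_s: 22.55
eef_pos: [0.5475, 0.0092, 0.1797]
tcp_rot: [[0.0, -0.134, 0.991], [0.0, 0.991, 0.134], [-1.0, 0.0, 0.0]]
ft_force: [0.7, -0.3, -5.4]
finger_gap: 0.0325
```

send_rows(steps=[[0,-0.044,0.008,0,0,0],[0,-0.086,0.015,0,0,0],[0,-0.122,0.022,0,0,0],[0,-0.15,0.026,0,0,0],[0,-0.17,0.03,0,0,0],[0,-0.178,0.031,0,0,0],[0,-0.18,0.031,0,0,0],[0,-0.18,0.031,0,0,0],[0,-0.18,0.031,0,0,0],[0,-0.18,0.031,0,0,0]])

```text
time_s: 23.55
eef_pos: [0.6021, -0.1622, 0.1794]
tcp_rot: [[-0.0, -0.135, 0.991], [0.0, 0.991, 0.135], [-1.0, 0.0, -0.0]]
ft_force: [0.1, -1.1, -4.6]
finger_gap: 0.0325
```

```bash
python3 - <<'E'
from plan import *
p=b2w(-.003,.006)
go([((p[0],p[1],.075),97.7)])
save(arm.get_image("scene"),"s13.png",(230,150,400,300),4)
E
```

```text
t 23.55 p [ 0.6021 -0.1622  0.1794] jaw 97.8 q [-0.37  0.56  1.63  0.    0.95 -2.08] F [ 0.1 -1.1 -4.6] gap 0.0325
  -> [ 0.596 -0.165  0.075] 97.7  row [0.104, -0.002, -0.006, 0.001, -0.0, -0.0]
```

View pics/s13.png

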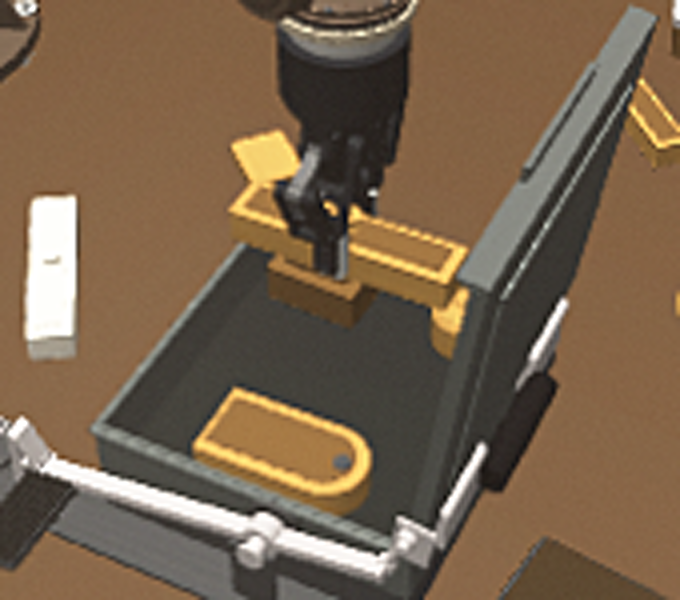

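```bash
python3 - <<'E'
from plan import *
d=arm.get_image("scene")
w=unproj(d,np.array([(230,211),(447,281),(470,247),(243,184)])/4+[230,150]-.5,.1878)
p=np.array([.6021,-.1622]); a=np.array([.991,.134]); b=np.array([-.134,.991])
for q in w: print(np.round([(q[:2]-p)@a,(q[:2]-p)@b],4))
E
```

```text
[-0.0706 -0.019 ]
[ 0.0766 -0.0166]
[0.0771 0.0169]
[-0.0761  0.0072]
```

send_rows(steps=[[0.003,-0.001,-0.003,0,0,0],[0.012,-0.002,-0.006,0,0,0],[0.026,-0.002,-0.006,0,0,0],[0.042,-0.002,-0.006,0,0,0],[0.058,-0.002,-0.006,0,0,0],[0.073,-0.002,-0.006,0,0,0],[0.086,-0.002,-0.006,0,0,0],[0.097,-0.002,-0.006,0,0,0],[0.106,-0.002,-0.006,0,0,0],[0.112,-0.002,-0.006,0,0,0]])

```text
time_s: 24.65
eef_pos: [0.5964, -0.1659, 0.0664]
tcp_rot: [[-0.0, -0.134, 0.991], [0.0, 0.991, 0.134], [-1.0, 0.0, -0.0]]
ft_force: [-0.3, -0.6, -3.6]
finger_gap: 0.0325
```

```bash
python3 - <<'E'
from plan import *
p=b2w(-.003,.006)
go([((p[0],p[1],.053),97.7)])
save(arm.get_image("scene"),"s14.png",(230,150,400,300),4)
E
```

```text
t 24.65 p [ 0.5964 -0.1659  0.0664] jaw 97.7 q [-0.38  0.7   1.72  0.    0.72 -2.08] F [-0.3 -0.6 -3.6] gap 0.0325
  -> [ 0.596 -0.165  0.053] 97.7  row [0.013, 0.001, -0.0, -0.0, -0.0, -0.0]
```

View pics/s14.png

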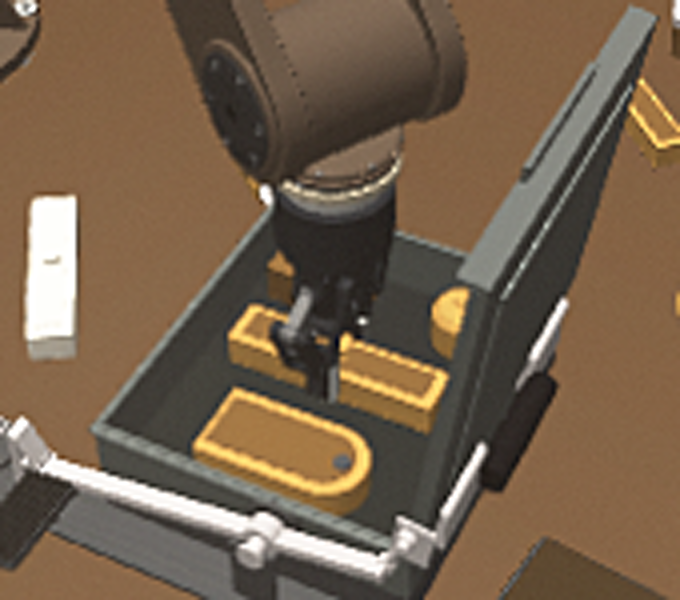

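The bar is level between the tablet and the block, clear on all sides, about 14 mm above the floor. I'll lower it to contact.

send_rows(steps=[[0.003,0,0,0,0,0],[0.006,0,0,0,0,0],[0.008,0,0,0,0,0],[0.0095,0,0,0,0,0],[0.0105,0,0,0,0,0],[0.0115,0,0,0,0,0],[0.0125,0,0,0,0,0],[0.0135,0,0,0,0,0],[0.0135,0,0,0,0,0],[0.0135,0,0,0,0,0]])

```text
time_s: 25.7
eef_pos: [0.5966, -0.1659, 0.0538]
tcp_rot: [[0.0, -0.134, 0.991], [0.0, 0.991, 0.134], [-1.0, 0.0, 0.0]]
ft_force: [0.7, -0.6, -4.7]
finger_gap: 0.0322
```

send_rows(steps=[[0.0005,0,0,0,0,0],[0.001,0,0,0,0,0],[0.0015,0,0,0,0,0],[0.002,0,0,0,0,0],[0.002,0,0,0,0,0],[0.002,0,0,0,0,0],[0.002,0,0,0,0,0],[0.002,0,0,0,0,0],[0.002,0,0,0,0,0],[0.002,0,0,0,0,0]])

```text
time_s: 26.7
eef_pos: [0.5966, -0.166, 0.0529]
tcp_rot: [[0.001, -0.134, 0.991], [-0.0, 0.991, 0.134], [-1.0, -0.0, 0.001]]
ft_force: [-4.2, 1.2, 8.6]
finger_gap: 0.0328
```

send_rows(steps=[[0,0,0,0,0,0],[0,0,0,0,0,0],[0,0,0,0,0,0],[0,0,0,0,0,0],[-0.004,0,0,0,0,0],[-0.015,0,0,0,0,0],[-0.035,0,0,0,0,0],[-0.065,0,0,0,0,0],[-0.1,0,0,0,0,0],[-0.13,0,0,0,0,0]], gripper=0.54)

```text
time_s: 27.7
eef_pos: [0.5966, -0.166, 0.1844]
tcp_rot: [[0.001, -0.134, 0.991], [-0.0, 0.991, 0.134], [-1.0, -0.001, 0.001]]
ft_force: [0.7, 0.1, -0.6]
finger_gap: 0.0458
```

```bash
python3 - <<'E'
from plan import *
t=b2w(-.19,-.14)
go([((t[0],t[1],.18),7.7),((t[0],t[1],.18),97.7),((t[0],t[1],.08),97.7)])
print(t)
save(arm.get_image("scene"),"s15.png",(230,150,400,300),4)
E
```

```text
t 27.7 p [ 0.5966 -0.166   0.1844] jaw 97.7 q [-0.38  0.55  1.64  0.    0.95 -2.08] F [ 0.7  0.1 -0.6] gap 0.0458
  -> [ 0.43  -0.334  0.18 ] 7.7  row [0.004, -0.145, -0.187, 1.571, 0.001, -0.001]
  -> [ 0.43  -0.334  0.18 ] 97.7  row [0.004, -0.145, -0.187, -0.0, 0.001, 0.001]
  -> [ 0.43  -0.334  0.08 ] 97.7  row [0.104, -0.145, -0.187, -0.0, 0.001, 0.001]
[ 0.43035642 -0.33447971  0.        ]
```

View pics/s15.png

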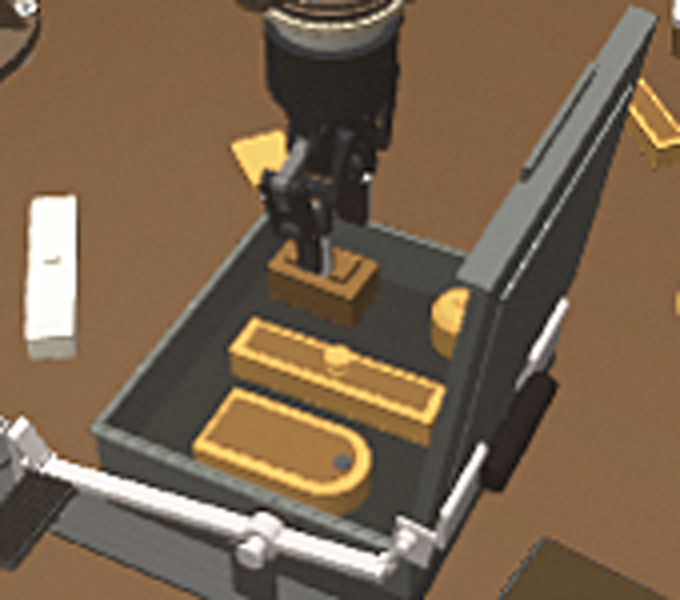

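Both pieces lie flat and apart: the bar at (337,375), knob up, and the tablet at (285,450) in the crop. Now to the thumb tab with the fingers shut.

send_rows(steps=[[0,-0.01,-0.013,0,0,0],[0,-0.029,-0.037,0,0,0],[0,-0.055,-0.07,0,0,0],[0,-0.082,-0.105,0,0,0],[0,-0.108,-0.139,0,0,0],[0.005,-0.128,-0.165,0,0,0],[0.018,-0.14,-0.18,0,0,0],[0.036,-0.145,-0.187,0,0,0],[0.055,-0.145,-0.187,0,0,0],[0.07,-0.145,-0.187,0,0,0]], gripper=0)

```text
time_s: 28.75
eef_pos: [0.4292, -0.3349, 0.1106]
tcp_rot: [[-0.001, -0.133, 0.991], [0.001, 0.991, 0.133], [-1.0, 0.001, -0.001]]
ft_force: [0.3, 0.1, -0.5]
finger_gap: 0.0003
```

send_rows(steps=[[0.005,0,0,0,0,0],[0.01,0,0,0,0,0],[0.015,0,0,0,0,0],[0.02,0,0,0,0,0],[0.025,0,0,0,0,0],[0.028,0,0,0,0,0],[0.03,0,0,0,0,0],[0.03,0,0,0,0,0],[0.03,0,0,0,0,0],[0.03,0,0,0,0,0]])

```text
time_s: 29.75
eef_pos: [0.4307, -0.3347, 0.0819]
tcp_rot: [[0.0, -0.134, 0.991], [-0.0, 0.991, 0.134], [-1.0, -0.0, 0.0]]
ft_force: [-0.5, -0.6, -0.6]
finger_gap: 0.0001
```

```bash
python3 - <<'E'
from plan import *
t=b2w(-.192,-.14)
go([((t[0],t[1],.055),97.7)])
save(arm.get_image("scene"),"s16.png",(180,180,350,320),4)
E
```

```text
t 29.75 p [ 0.4307 -0.3347  0.0819] jaw 97.7 q [-0.78  0.6   1.9   0.    0.63 -2.49] F [-0.5 -0.6 -0.6] gap 0.0001
  -> [ 0.428 -0.335  0.055] 97.7  row [0.027, 0.0, -0.002, -0.0, 0.0, 0.0]
```

View pics/s16.png

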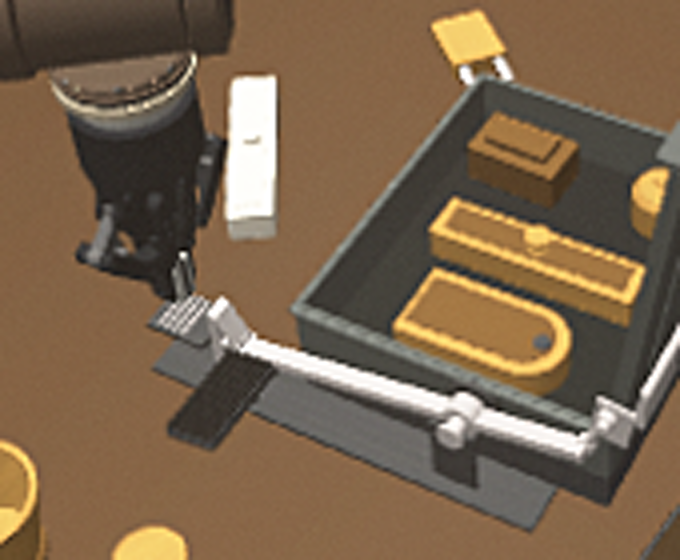

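send_rows(steps=[[0.008,0,0,0,0,0],[0.014,0,-0.001,0,0,0],[0.018,0,-0.002,0,0,0],[0.021,0,-0.002,0,0,0],[0.024,0,-0.002,0,0,0],[0.026,0,-0.002,0,0,0],[0.028,0,-0.002,0,0,0],[0.03,0,-0.002,0,0,0],[0.03,0,-0.002,0,0,0],[0.03,0,-0.002,0,0,0]])

```text
time_s: 30.8
eef_pos: [0.4276, -0.3348, 0.0517]
tcp_rot: [[-0.002, -0.134, 0.991], [0.001, 0.991, 0.134], [-1.0, 0.001, -0.002]]
ft_force: [-9.7, -1.3, 8.2]
finger_gap: 0.0001
```

```bash
python3 - <<'E'
from plan import *
go([])
save(arm.get_image("scene"),"s17.png",(180,180,350,320),4)
E
```

```text
t 30.8 p [ 0.4276 -0.3348  0.0517] jaw 97.7 q [-0.79  0.65  1.92 -0.    0.57 -2.49] F [-9.7 -1.3  8.2] gap 0.0001
```

View pics/s17.png

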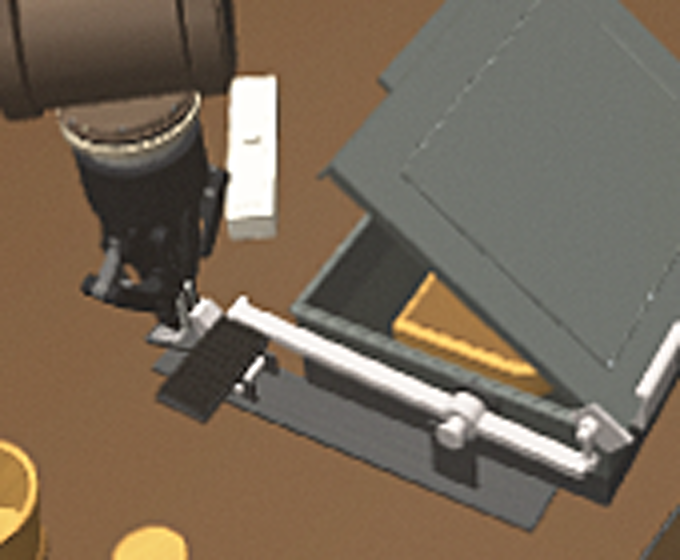

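The catch has let go and the lid is coming down. I'll hold for a moment, then back off.

send_rows(steps=[[0,0,0,0,0,0],[0,0,0,0,0,0],[0,0,0,0,0,0],[0,0,0,0,0,0],[0,0,0,0,0,0],[-0.005,0,-0.001,0,0,0],[-0.015,0,-0.004,0,0,0],[-0.03,0,-0.008,0,0,0],[-0.055,0,-0.012,0,0,0],[-0.085,0,-0.015,0,0,0]])

```text
time_s: 31.85
eef_pos: [0.4131, -0.3367, 0.138]
tcp_rot: [[-0.001, -0.134, 0.991], [0.001, 0.991, 0.134], [-1.0, 0.001, -0.001]]
ft_force: [-1.1, -0.7, -0.3]
finger_gap: -0.0
```

send_rows(steps=[[-0.03,0,0,0,0,0],[-0.06,0.01,0,0.05,0,0],[-0.08,0.03,0,0.1,0,0],[-0.09,0.06,0,0.15,0,0],[-0.09,0.1,0.005,0.2,0,0],[-0.09,0.145,0.01,0.2,0,0],[-0.09,0.19,0.015,0.2,0,0],[-0.09,0.23,0.02,0.2,0,0],[-0.09,0.26,0.022,0.2,0,0],[-0.09,0.27,0.023,0.2,0,0]])

```text
time_s: 32.85
eef_pos: [0.3997, -0.0642, 0.2277]
tcp_rot: [[0.001, 0.063, 0.998], [-0.0, 0.998, -0.063], [-1.0, 0.0, 0.001]]
ft_force: [0.2, 0.1, 0.1]
finger_gap: -0.0002
```

```bash
python3 - <<'E'
from plan import *
from fit import place
go([])
d=arm.get_image("scene"); d2=arm.get_image("top")
L=np.array([[.118,.129,.092],[.118,-.129,.092],[-.112,-.129,.092],[-.112,.129,.092]])
save(d,"s18.png",(150,100,450,320),2.6,proj(d,place(L,BIN)))
save(d2,"t18.png")
E
```

```text
t 32.85 p [ 0.3997 -0.0642  0.2277] jaw 86.4 q [-0.32  0.2   2.09  0.    0.85 -1.83] F [0.2 0.1 0.1] gap -0.0002
```

View pics/s18.png

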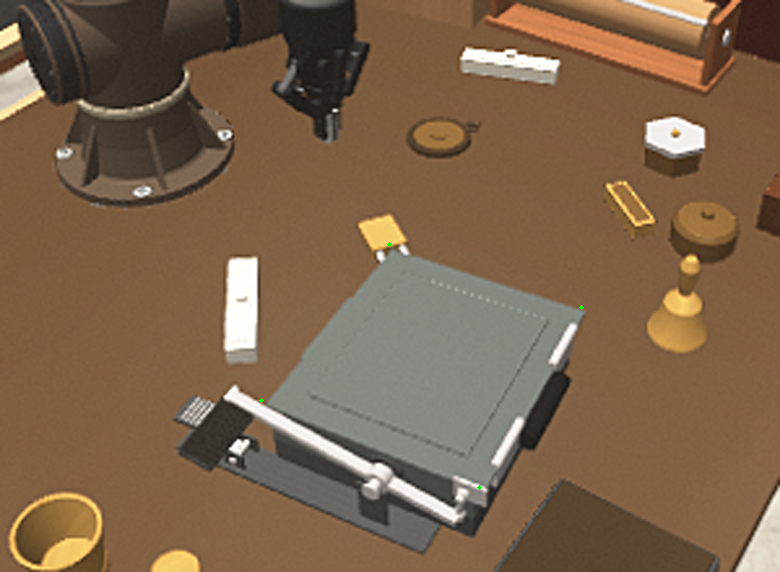

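View pics/t18.png

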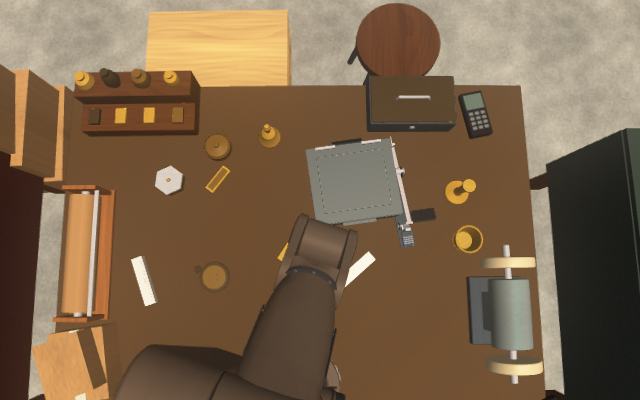

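Both views show the lid down and the other goods where they were. I'll compare the lid pixels with the starting picture, then hand in.

```bash
python3 - <<'E'
from h import *; import pickle
D,M=pickle.load(open("d0.pkl","rb"))
d=arm.get_image("scene")
df=np.abs(d["frame"].astype(int)-D["scene"]["frame"]).max(2)
print("bin region",(df[190:320,215:385]>40).sum(), "goods", {k:int((df[a:b,c:e]>40).sum()) for k,(a,b,c,e) in dict(padlock=(178,208,283,310),hex=(143,172,398,424),mirror=(143,165,303,333),short=(166,195,380,406),bell=(195,238,396,428),mortar=(288,333,150,195),candle=(308,364,205,247),round=(175,203,405,436)).items()})
print(arm.sense()["time_s"]); print(arm.close_job())
E
```

```text
bin region 0 goods {'padlock': 0, 'hex': 0, 'mirror': 0, 'short': 0, 'bell': 0, 'mortar': 0, 'candle': 0, 'round': 0}
33.0
the job is handed in; nothing more can be done
None
```

The knob bar and the round-ended tablet are in the bin with the lid fully shut, and I handed the job in at 33.0 s of the 72 s allowed.

- **Lid up:** I pressed the lever until the catch held the lid up, and confirmed that in the picture after lifting off.
- **Pieces in:** I lowered each piece onto the bin floor until the wrist force showed contact, then let go. A picture before shutting the lid showed both flat, right way up and apart from each other and from the block and jar, with nothing above the rim.
- **Lid down:** I pressed the thumb tab, the lid came down, and the arm backed off.

**Last checks:** against the starting scene picture, the bin region, which takes in the shut lid, lever and catch, showed no changed pixels. The areas around all eight bystander goods showed none either. The wrist force was near zero with the arm clear.

No check failed. The two cameras disagreed slightly early on: the bar's turn differed by about 0.05 rad. I used the top view, and the bar's gripped width and level carry bore that out.

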